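Screw down the pressure pot's lid evenly, in cross order

TASK

The lid of the braising pressure pot lies on its gasket with its four wing nuts still standing loose: screw it down evenly, in cross order, each nut followed by the one opposite, so that the lid never cocks. In a first round turn each nut down just until it nips the lid; then go round a second time, again in cross order, and turn each one home to its firm stop, feeling for it and not wrenching the stud round. Leave the things round the pot where they are and let go at the end.

Things in the scene. Friction and masses are not known exactly. Their poses are not given: they have to be found in the camera images.
- pot: aluminium pot, rim 160 mm across and 119 mm high, fast on a switched-off table-top hob (250 x 220 mm, 50 mm high; neither can be shifted). Origin: centre of its underside, z up. Black loop handles at its +y and -y sides, out to 108 mm from the axis, 92 mm high. Vertical studs for the nuts stand 85 mm from its axis at 45, 135, 225 and 315 degrees (x towards y)
- lid: aluminium lid, 157 mm across, four ears out to 100 mm. Origin: on its axis, level with the flat ear tops (182 mm above the worktop at first); z is its normal. Dome to 9 mm above that, valve weight (26 mm wide) in the middle to 37 mm, two plugs 40 mm out to 9 mm. It rests on a springy red gasket: 5.5 N/mm pressed evenly, 1.1 N/mm under one nut alone. Leaning over 0.025 rad (1.4 deg) counts as cocked
- nut_a: black wing nut, at 45 degrees in the pot's frame, opposite nut_c. Origin: centre of the underside of its steel foot (25 mm wide), on the stud's axis, z up. Wings along its x, 49 mm tip to tip, 12 mm thick (y), from 12 to 42 mm above the origin (34 mm in the middle). At first it stands 1.4 to 3.0 mm above its ear's top (the lid origin's height)
- nut_b: wing nut as nut_a, at 135 degrees in the pot's frame, opposite nut_d. Thread, the same for all: clockwise from above tightens; steep multi-start thread, 20 mm down per full turn (3.2 mm per rad); it stays where it is left
- nut_c: wing nut as nut_a, at 225 degrees in the pot's frame, opposite nut_a. Feel, the same for all: running down takes 0.035 N m, 0.04 to 0.1 N m when it presses on the lid; the stop is dead hard, so the moment jumps past 0.15 N m within a few hundredths of a rad
- nut_d: wing nut as nut_a, at 315 degrees in the pot's frame, opposite nut_b
- stud_a: steel stud of nut_a, 9 mm thick, pressed into the lug of the pot; x along the pot's x while sound. Origin on its axis, 165 mm above the worktop. All studs: the nut stops on the stud's shoulder (out of sight), about 3.4 mm lower than its ear's top lay at first; wrenched with over 0.6 N m the stud slips round in its lug
- stud_b: steel stud of nut_b, 9 mm thick, pressed into the lug of the pot; x along the pot's x while sound. Origin on its axis, 165 mm above the worktop
- stud_c: steel stud of nut_c, 9 mm thick, pressed into the lug of the pot; x along the pot's x while sound. Origin on its axis, 165 mm above the worktop
- stud_d: steel stud of nut_d, 9 mm thick, pressed into the lug of the pot; x along the pot's x while sound. Origin on its axis, 165 mm above the worktop
- chilli_jar: glass jar of chilli with a red screw cap, 58 mm across, 86 mm tall; bystander, origin: centre of its underside
- pepper_shaker: pepper shaker with a grey domed top, 44 mm across, 90 mm tall; bystander, origin: centre of its underside
- small_bowl: grey steel bowl, 134 mm across, 60 mm tall; bystander, origin: centre of its underside
- kitchen_timer: round kitchen timer, white foot and red dial, 65 mm across, 46 mm tall; bystander, origin: centre of its underside

How it is judged:
On the way, in this order (a step that is already met when the one before it is completed fails the run):
1. first round: two opposite nuts are down on the lid (within 1 mm) while the other two still stand clear of it (over 1.2 mm) (((z of each of nut_a, nut_c in the frame of lid below 0.001 m and z of each of nut_b, nut_d in the frame of lid above 0.0012 m) or (z of each of nut_b, nut_d in the frame of lid below 0.001 m and z of each of nut_a, nut_c in the frame of lid above 0.0012 m))), for 0.1 s.
2. first round done: all four nuts are down on the lid (within 1 mm) and none is home yet (each at least 0.8 mm above its stop) (z of each of nut_a, nut_b, nut_c, nut_d in the frame of lid below 0.001 m and z of each of nut_a, nut_b, nut_c, nut_d in the frame of pot above 0.1294 m), for 0.1 s.
3. second round: two opposite nuts are home (within 0.3 mm of their stops) while the other two are not yet (at least 0.8 mm above them) (((z of each of nut_a, nut_c in the frame of pot below 0.1289 m and z of each of nut_b, nut_d in the frame of pot above 0.1294 m) or (z of each of nut_b, nut_d in the frame of pot below 0.1289 m and z of each of nut_a, nut_c in the frame of pot above 0.1294 m))), for 0.1 s.
At the end, for the whole second after the job is handed in: all four wing nuts are home (within 0.3 mm of their stops), press on the lid with over 1.5 N each and stand still, and the lid is level to 0.004 rad (z of each of nut_a, nut_b, nut_c, nut_d in the frame of pot below 0.1289 m and contact force between each of nut_a, nut_b, nut_c, nut_d and lid above 1.5 N and angle between lid's own z axis and vertical below 0.004 rad and angular speed of each of nut_a, nut_b, nut_c, nut_d below 0.05 rad/s); the robot touches nothing.
It fails at once if a stud is wrenched round in its lug by more than 0.2 rad (angle between the x axis of any of stud_a, stud_b, stud_c, stud_d and the x axis of pot, either way round above 0.2 rad).
It fails at once if the lid is cocked over by more than 0.025 rad (angle between lid's own z axis and vertical above 0.025 rad).
It fails at once if a bystander is shifted by more than 20 mm (distance of any of chilli_jar, pepper_shaker, small_bowl, kitchen_timer from where it was at the start of the episode above 0.02 m).
It also fails if it takes over 72 s, if anything falls off the work surface, if the arm or the gripper's body presses on something with over 40 N, if the wrist force passes 120 N, or if a joint passes its speed limit or range.

ROBOT

A 7-joint arm with a two-finger parallel gripper is mounted at the origin on a cart in front of the work surface, level with it; the furniture and walls round the work are solid. World frame = base frame: x ahead of the robot, y to its left, z up, the work surface at z = 0. Lengths are in m, angles in rad, forces in N, time in s.
With the tool pointing down it reaches from about 0.425 to 0.925 m from the base axis. Payload 6.8 kg.
Tool frame: the origin (TCP) lies midway between the tips of the shut fingers; the grasp point (between the pads) lies 19 mm behind it; z points along the fingers, y is the line along which they close (so a half turn about z gives the same grasp; the last joint's range is limited). The gripper opens to 85 mm and grips with 20 to 120 N. Pads are 22 mm wide; open, the fingers measure 114 mm over their backs; the gripper's body (76 mm by 85 mm) begins 54 mm behind the grasp point. The pads swing forward as they close: fully open they stand 13 mm farther back than shut.
Start: joints at [-1.212, 0.477, 0.022, 1.555, -0.011, 1.109, -0.083], TCP at [0.304, 0.603, 0.231] pointing down, gripper open.
Joint ranges: [-2.96, 2.96], [-0.34, 2.1], [-1.41, 1.46], [0.24, 2.44], [-1.37, 4.51], [0.17, 1.92], [-2.96, 2.96]. Speed limits (rad/s): [2.39, 2.39, 3.14, 3.14, 3.14, 3.14, 3.14].

INTERFACE

Orientations are given as a rotation vector (axis times angle).
In Python, from bench import r gives the robot as it stands. The module is installed in compiled form; this text tells all that it offers.
- The arm moves only by the tool apply_moves, never from a script. Its argument "rows" is a list of rows, each a list of 6 numbers: the shift along the tool's x, y, z scaled (see below), then the turn, a rotation vector about the tool's x, y, z scaled (see below). A call has 1 to 5 rows; each row is the pose to reach, as a shift and turn from the pose commanded when the call began, along the tool's axes at that moment; what a row does not reach only later rows make up. The controller multiplies each number of a shift by 0.25 m and each number of a turn by 90 degrees. A row lasts 1/8 s, in which the tool goes at most 62.5 mm and 10.7 degrees, less where a joint would pass 70% of its speed; a pose out of reach is approached as far as the arm can. A call with a number of a shift or a turn outside -1 to 1 is refused whole. A call with a gripper value outside its range is refused whole. "claw" is the opening, from 0 (shut) to 1 (fully open), set as the call begins (left out, the last holds). The fingers move at their own pace and stop on an object; "newtons" is the grip in N (left out, the last holds). Time passes only in rows, so rows that repeat a pose let the fingers close. It gives the time, the measured TCP pose, the force, the opening and the grip force at its end, in the units of the state.
- r.get_obs(): the state, without advancing time (a new reading comes with each control period).
- r.grab_frame(name): name is "scene" or "side" or "wrist"; returns a dict with "pixels" (384x512x3 uint8, red, green, blue), "intrinsics" (3x3 intrinsics, pixels), "eye" and "attitude" of the camera in the world. Camera axes: x right, y up, looking along -z (the intrinsics and any distortion apply to the point x, -y, -z); pixel columns grow to the right and rows downward; lengths in m; the calibration is good to about 2 mm. The wrist camera is an equidistant fisheye: a pixel r from the principal point sees the ray r / f radians off the axis. A picture is of the moment at which its call begins. There is no depth.
- r.hand_in(): hands the job in; it is judged then, once.
Trained networks look in a picture, given as the dict that the camera call returned (one of the last four; its "shot" number tells which), for a name from the list of things; names that differ only in an ending like _2 or _b are one class to them, and where a whole thing is asked for, a point or a joint stands for the part that bears it (a point fixed in the world has none). Each returns a list of dicts, best first, with "conf" (0 to 1); they miss things now and then, are a little off and sometimes report something else, mostly with a low value. They report only what shows in the picture. A call takes as long as a camera call.
- r.search_frame(picture, thing): "rect" ([left, top, width, height] in pixels, round what is visible of it).
- r.outline_of(picture, thing): "pixels" (384x512 bool, what is visible of it) and "rect" ([left, top, width, height] in pixels, round what is visible of it).
- r.landmark_of(picture, thing): "point" ([column, row] in pixels: a listed point, or the origin of a listed thing).
The state is a dict: "clock": time; "joints": joint angles; "qvel": joint speeds; "tau": joint torques, N m; "tcp_pos": TCP position; "orientation": TCP orientation; "contact_force": force on the tool from outside, world axes, zero at the start; "moment": the same for the moment, N m; "grip_width": finger opening in m; "gripper_force": force on a finger pad.
Only numpy, scipy, OpenCV 4.12 (cv2) and the standard library are available. Lean on these libraries where they do the work, as an engineer would, in place of code of your own. Each camera call takes 0.05 s, during which the arm holds its last target. There are 200 camera calls.

## Working session

There is one attempt and no reset: what is moved stays moved. The work goes in short steps, Python scripts to look and compute and a tool call to move; the robot and the scene stay as the last step left them, time stands still between calls to the robot, and variables do not carry over. Pictures are saved under pics/ and viewed, at most 10 in all, crops included, and the job is handed in when it is done.

Besides the shell and the picture viewer there is one more tool, called after ">>>" as a command line: name --pt "numbers of a row" for each row, then --argument value for the rest. apply_moves: Moves the arm, as the interface text tells. Its arguments: {"type":"object","properties":{"rows":{"type":"array","items":{"type":"array","items":{"type":"number"}}},"claw":{"type":"number"},"newtons":{"type":"number"}},"required":["rows"]}

```bash
mkdir -p pics
cat > h.py <<'E'
import numpy as np, cv2
from scipy.spatial.transform import Rotation as R
from bench import r
def ray(p,uv):
    K=np.array(p["intrinsics"]);a=np.array(p["attitude"]);
    M=a if a.shape==(3,3) else (R.from_rotvec(a).as_matrix() if a.size==3 else R.from_quat(a).as_matrix())
    return K,M,np.array(p["eye"])
def toplane(p,uv,z,fish=False):
    K,M,e=ray(p,uv)
    x=(uv[0]-K[0,2])/K[0,0];y=(uv[1]-K[1,2])/K[1,1]
    if fish:
        t=np.hypot(x,y);s=np.sin(t)/max(t,1e-9);d=np.array([x*s,-y*s,-np.cos(t)])
    else: d=np.array([x,-y,-1.])
    d=M@d
    return e+d*(z-e[2])/d[2]
def proj(p,X,fish=False):
    K,M,e=ray(p,None)
    c=M.T@(np.array(X)-e);c=np.array([c[0],-c[1],-c[2]])
    if fish:
        t=np.arctan2(np.hypot(c[0],c[1]),c[2]);n=np.hypot(c[0],c[1])+1e-12
        q=c[:2]/n*t
    else:q=c[:2]/c[2]
    return np.array([K[0,0]*q[0]+K[0,2],K[1,1]*q[1]+K[1,2]])
E
python3 - <<'E'
from h import *
o=r.get_obs();print({k:np.round(v,3) for k,v in o.items()})
ims=[]
for n in("scene","side"):
    p=r.grab_frame(n);ims.append(p["pixels"]);print(n,p["attitude"],p["eye"],p["intrinsics"],[k for k in p])
    for t in("nut_a","lid","pot","stud_a"):
        for d in r.landmark_of(p,t)[:5]:
            z={"nut_a":.184,"lid":.182,"pot":.05,"stud_a":.165}[t]
            print(t,np.round(d["point"],1),round(d["conf"],2),np.round(toplane(p,d["point"],z),4))
    cv2.imwrite(f"pics/{n}0.png",cv2.cvtColor(p["pixels"],cv2.COLOR_RGB2BGR))
E
```

```text
{'clock': np.float64(0.0), 'joints': array([-1.212,  0.478,  0.022,  1.556, -0.012,  1.109, -0.083]), 'qvel': array([ 0.   ,  0.001, -0.002,  0.002, -0.   ,  0.001,  0.001]), 'tau': array([-1.0000e-03, -5.9645e+01,  1.6080e+00, -2.8119e+01,  1.2000e-02,
        1.0000e-02,  0.0000e+00]), 'tcp_pos': array([0.304, 0.602, 0.23 ]), 'orientation': array([-7.270e-01, -3.056e+00,  3.000e-03]), 'contact_force': array([ 0.373,  0.363, -0.081]), 'moment': array([ 0.063, -0.02 , -0.   ]), 'gripper_force': np.float64(0.0), 'grip_width': np.float64(0.085)}
scene [0.76861773 0.18259637 0.48013799] [ 0.96327386 -0.73867018  0.96860022] [[367.95011348   0.         259.47246545]
 [  0.         367.95011348 186.20636964]
 [  0.           0.           1.        ]] ['pixels', 'intrinsics', 'eye', 'attitude', 'shot']
nut_a [211.1 188.1] 0.72 [ 0.4772 -0.1279  0.184 ]
nut_a [242.  209.7] 0.64 [ 0.6009 -0.1562  0.184 ]
nut_a [236.3 169.9] 0.58 [ 0.501  -0.0224  0.184 ]
nut_a [261.7 186. ] 0.48 [ 0.6044 -0.0458  0.184 ]
lid [241.5 186. ] 0.97 [ 0.5505 -0.074   0.182 ]
lid [264.  188.4] 0.61 [ 0.6143 -0.0496
[... 382 characters left out ...]
58.06086398]
 [  0.         421.35395828 187.07762359]
 [  0.           0.           1.        ]] ['pixels', 'intrinsics', 'eye', 'attitude', 'shot']
nut_a [308.  209.3] 0.6 [ 0.5951 -0.1504  0.184 ]
nut_a [248.7 189.6] 0.5 [ 0.4897 -0.0019  0.184 ]
nut_a [267.5 215.4] 0.5 [ 0.485 -0.121  0.184]
nut_a [288.2 181.9] 0.49 [ 0.6094 -0.0233  0.184 ]
lid [290.8 188.3] 0.7 [ 0.6021 -0.0501  0.182 ]
lid [279.9 201.2] 0.61 [ 0.5451 -0.0846  0.182 ]
pot [276.7 230.3] 0.68 [ 0.551  -0.0681  0.05  ]
stud_a [289.  190.3] 0.61 [ 0.6043 -0.0385  0.165 ]
stud_a [265.9 222.6] 0.61 [ 0.4777 -0.1263  0.165 ]
stud_a [305.5 215.4] 0.51 [ 0.5883 -0.1514  0.165 ]
stud_a [252.2 195.2] 0.5 [ 0.4976 -0.0087  0.165 ]
```

Run:
```python
import cv2,numpy as np
a=cv2.imread("pics/scene0.png")[90:290,130:390];b=cv2.imread("pics/side0.png")[100:300,170:430]
cv2.imwrite("pics/v1.png",np.vstack([cv2.resize(a,(780,600))[:600]])) 
cv2.imwrite("pics/v1.png",cv2.resize(a,(780,600),interpolation=cv2.INTER_CUBIC))
cv2.imwrite("pics/v2.png",cv2.resize(b,(780,600),interpolation=cv2.INTER_CUBIC))
```

```text
(no output)
```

View pics/v1.png

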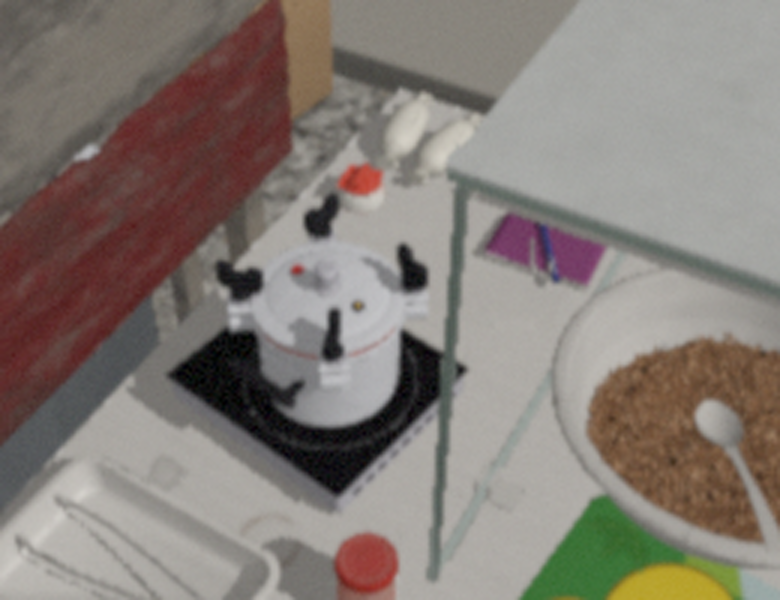

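View pics/v2.png

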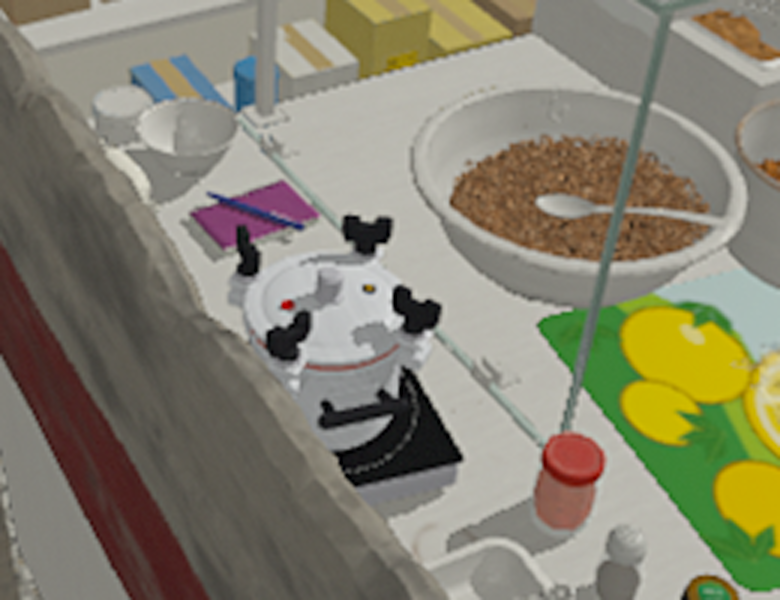

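Run:
```python
from h import *
o=[cv2.imread(f"pics/{n}0.png") for n in("scene","side")]
p=r.grab_frame("wrist");w=cv2.cvtColor(p["pixels"],cv2.COLOR_RGB2BGR)
print(p["eye"],p["attitude"],p["intrinsics"])
c=np.hstack([cv2.resize(x,(400,300)) for x in o]);d=np.hstack([cv2.resize(w,(400,300)),np.zeros((300,400,3),np.uint8)])
cv2.imwrite("pics/v3.png",np.vstack([c,d]))
ps=r.grab_frame("scene");pd=r.grab_frame("side")
for uv in[(275.7,282),(336,173)]:print("scene",toplane(ps,uv,0))
for uv in[(250,137),(351,248),(359,243)]:print("side",toplane(pd,uv,0))
for t,z in(("chilli_jar",0),("pepper_shaker",0),("small_bowl",0),("kitchen_timer",0)):
  for q in(ps,pd):
    print(t,[(np.round(toplane(q,d["point"],z),3)[:2],round(d["conf"],2)) for d in r.landmark_of(q,t)[:2]])
```

```text
[0.23021084 0.63945711 0.37390743] [-0.29186013 -0.17776195  1.09334774] [[297.31863964   0.         255.37695126]
 [  0.         297.31863964 189.97891364]
 [  0.           0.           1.        ]]
scene [ 0.74639775 -0.21412157  0.        ]
scene [7.36496822e-01 3.20312800e-01 1.11022302e-16]
side [0.7545273  0.49993566 0.        ]
side [ 7.42007491e-01 -1.96371108e-01 -1.11022302e-16]
side [ 0.77713785 -0.19115255  0.        ]
chilli_jar [(array([ 0.701, -0.285]), 0.95)]
chilli_jar [(array([ 0.699, -0.262]), 0.88)]
pepper_shaker [(array([ 0.691, -0.373]), 0.63)]
pepper_shaker [(array([ 0.684, -0.367]), 0.95), (array([0.556, 0.008]), 0.69)]
small_bowl []
small_bowl [(array([0.648, 0.451]), 0.72)]
kitchen_timer [(array([0.396, 0.226]), 0.5)]
kitchen_timer []
```

View pics/v3.png

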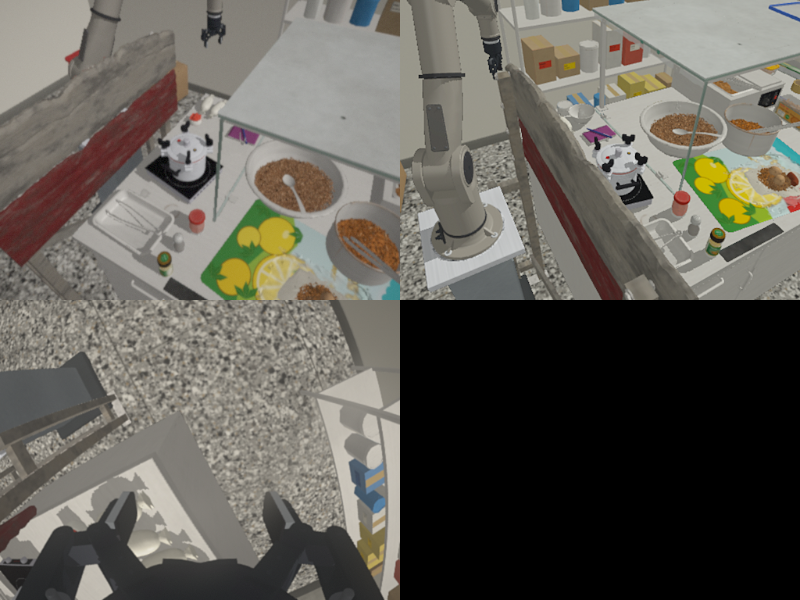

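```bash
cat >> h.py <<'E'
def tri(ps,uvs):
    A=np.zeros((3,3));b=np.zeros(3)
    for p,uv in zip(ps,uvs):
        K,M,e=ray(p,uv);d=toplane(p,uv,0)-e;d/=np.linalg.norm(d);P=np.eye(3)-np.outer(d,d);A+=P;b+=P@e
    return np.linalg.solve(A,b)
E
python3 - <<'E'
from h import *
ps=r.grab_frame("scene");pd=r.grab_frame("side")
print("board end",tri([ps,pd],[(224,41),(141,87)]))
print("shelf",tri([ps,pd],[(283.3,149.3),(391.7,101.7)]))
for uv in [(210,62),(150,95),(30,190),(3,125)]: print(uv,[np.round(toplane(ps,uv,z),3)[:2] for z in (0,.2,.3)])
for uv in [(145,88),(250,200),(330,310)]: print(uv,[np.round(toplane(pd,uv,z),3)[:2] for z in (.1,.2,.3,.4)])
# nut fit
from scipy.optimize import least_squares
S=[(211.1,188.1),(242,209.7),(236.3,169.9),(261.7,186)];D=[(267.5,215.4),(308,209.3),(248.7,189.6),(288.2,181.9)]
for a,b in zip(S,D):print(np.round(tri([ps,pd],[a,b]),4))
def f(x,full=0):
    out=[]
    for k,a in enumerate([225,315,135,45]):
        t=np.radians(a)+x[2];X=[x[0]+.085*np.cos(t),x[1]+.085*np.sin(t),.1842]
        out+=[proj(ps,X)-S[k],proj(pd,X)-D[k]]
    return np.concatenate(out)
for th in (0,np.pi/2): 
    s=least_squares(f,[.547,-.078,th],loss="soft_l1");print(s.x,np.round(s.fun,1))
print(proj(ps,[.547,-.078,.182]),proj(pd,[.547,-.078,.182]))
E
```

```text
board end [0.29085772 0.25933113 0.436836  ]
shelf [ 0.74042014 -0.21974821  0.50708486]
(210, 62) [array([-0.193,  0.83 ]), array([0.046, 0.506]), array([0.165, 0.344])]
(150, 95) [array([-0.253,  0.399]), array([-0.002,  0.164]), array([0.124, 0.047])]
(30, 190) [array([-0.202, -0.315]), array([ 0.039, -0.403]), array([ 0.159, -0.446])]
(3, 125) [array([-0.644, -0.109]), array([-0.312, -0.239]), array([-0.146, -0.304])]
(145, 88) [array([0.45, 0.93]), array([0.404, 0.725]), array([0.359, 0.519]), array([0.314, 0.314])]
(250, 200) [array([0.517, 0.042]), array([ 0.464, -0.06 ]), array([ 0.411, -0.162]), array([ 0.357, -0.264])]
(330, 310) [array([ 0.503, -0.398]), array([ 0.451, -0.448]), array([ 0.4  , -0.499]), array([ 0.349, -0.549])]
[ 0.4805 -0.1305  0.1911]
[ 0.5977 -0.1494  0.179 ]
[ 0.4921 -0.0042  0.1756]
[ 0.6032 -0.0393  0.1885]
[ 0.5452811  -0.07986608 -0.14356211] [-0.6  0.6 -0.8  3.1  0.  -2.6 -0.2 -0.7 -0.1 -2.7  3.   1.4  5.2 -2.4
  2.1  0.6]
[ 0.5452811  -0.07986608 -0.1435621 ] [-0.6  0.6 -0.8  3.1  0.  -2.6 -0.2 -0.7 -0.1 -2.7  3.   1.4  5.2 -2.4
  2.1  0.6]
[239.80838162 186.41560188] [279.29821047 199.62286435]
```

```bash
cat >> h.py <<'E'
def go(xyz,yaw,o=None):
    """numbers (shift/0.25, turn/90deg) to pointing-down pose with tool x at world yaw [deg]"""
    o=o or r.get_obs();M=R.from_rotvec(o["orientation"]).as_matrix()
    c,s=np.cos(np.radians(yaw)),np.sin(np.radians(yaw))
    T=np.array([[c,s,0],[s,-c,0],[0,0,-1.]])
    sh=M.T@(np.array(xyz)-o["tcp_pos"])/.25;rv=R.from_matrix(M.T@T).as_rotvec()/(np.pi/2)
    return np.round(sh,4),np.round(rv,4)
E
python3 -c "
from h import *
o=r.get_obs();o['tcp_pos']=np.array([.304,.602,.48])
print(go([.5,.40,.48],120,o))"
```

```text
(array([-1.0637e+00, -3.6880e-01, -1.0000e-04]), array([ 1.000e-04, -0.000e+00,  3.695e-01]))
```

>>> apply_moves --pt "0 0 -0.25 0 0 0" --pt "0 0 -0.5 0 0 0" --pt "0 0 -0.75 0 0 0" --pt "0 0 -1 0 0 0" --pt "0 0 -1 0 0 0"

```text
clock: 1.78
tcp_pos: [0.3045, 0.6041, 0.4881]
orientation: [0.727, 3.054, 0.018]
contact_force: [0.3, 0.5, 0.1]
grip_width: 0.0856
gripper_force: 0.0
```

>>> apply_moves --pt "-0.21 -0.07 0 0 0 0.074" --pt "-0.42 -0.14 0 0 0 0.148" --pt "-0.64 -0.21 0 0 0 0.222" --pt "-0.85 -0.29 0 0 0 0.296" --pt "-1 -0.35 0 0 0 0.37"

```text
clock: 2.4
tcp_pos: [0.4895, 0.4093, 0.4805]
orientation: [1.581, 2.714, -0.002]
contact_force: [-0.2, 1.1, 0.4]
grip_width: 0.0853
gripper_force: 0.0
```

```bash
python3 -c "
from h import *
o=r.get_obs();print(np.round(o['tcp_pos'],3),np.round(o['joints'],2))
print(go([.54,.13,.46],95))"
```

```text
[0.489 0.409 0.481] [-0.96  0.3   0.24  1.27 -0.07  1.57 -0.22]
(array([-1.0713, -0.3755,  0.0834]), array([-0.0003,  0.0007,  0.273 ]))
```

>>> apply_moves --pt "-0.2 -0.07 0.02 0 0 0.055" --pt "-0.41 -0.14 0.03 0 0 0.11" --pt "-0.62 -0.21 0.05 0 0 0.164" --pt "-0.83 -0.29 0.07 0 0 0.22" --pt "-1 -0.37 0.08 0 0 0.27"

```text
clock: 3.02
tcp_pos: [0.5322, 0.1466, 0.4602]
orientation: [-2.114, -2.323, 0.002]
contact_force: [0.0, 1.0, -0.2]
grip_width: 0.0851
gripper_force: 0.0
```

```bash
python3 -c "
from h import *
o=r.get_obs();print(np.round(o['tcp_pos'],3),np.round(o['joints'],2))
print(go([.54,-.12,.42],90))"
```

```text
[0.532 0.147 0.46 ] [-0.74  0.14  0.41  1.53 -0.05  1.49 -0.23]
(array([-1.0646, -0.0691,  0.1617]), array([-0.0007,  0.0004,  0.0601]))
```

>>> apply_moves --pt "-0.22 -0.02 0.04 0 0 0.015" --pt "-0.44 -0.03 0.08 0 0 0.03" --pt "-0.66 -0.05 0.12 0 0 0.045" --pt "-0.88 -0.06 0.16 0 0 0.06" --pt "-0.96 -0.07 0.16 0 0 0.06"

```text
clock: 3.65
tcp_pos: [0.5371, -0.0954, 0.42]
orientation: [-2.223, -2.219, 0.003]
contact_force: [0.6, 1.1, 0.6]
grip_width: 0.0855
gripper_force: 0.0
```

```bash
python3 - <<'E'
from h import *
o=r.get_obs();print(np.round(o['tcp_pos'],3),np.round(o['joints'],2))
p=r.grab_frame("wrist");cv2.imwrite("pics/w1.png",cv2.cvtColor(p["pixels"],cv2.COLOR_RGB2BGR))
print(p["eye"],p["attitude"])
np.savez("pics/w1.npz",**{k:p[k] for k in("eye","attitude","intrinsics")})
for t,z in(("nut_a",.1842),("lid",.182),("pot",.05),("stud_a",.165)):
    for d in r.landmark_of(p,t)[:5]:print(t,np.round(d["point"],1),round(d["conf"],2),np.round(toplane(p,d["point"],z,True),4))
for i,d in enumerate(r.outline_of(p,"nut_a")[:6]):
    m=d["pixels"];ys,xs=np.nonzero(m)
    P=np.array([toplane(p,(x,y),.224,True)[:2] for x,y in zip(xs,ys)])
    (c,wh,a)=cv2.minAreaRect((P*1e3).astype(np.float32));print(i,round(d["conf"],2),d["rect"],len(xs),np.round(c,1),np.round(wh,1),round(a,1))
E
python3 -c "
import cv2;a=cv2.imread('pics/w1.png');cv2.imwrite('pics/w1v.png',cv2.resize(a,(800,600)))"
```

```text
[ 0.537 -0.095  0.42 ] [-0.45  0.14  0.6   1.62 -0.08  1.4   0.15]
[ 0.53722192 -0.01349564  0.56252902] [-0.3267505   0.00259134 -0.00191919]
nut_a [221.   93.6] 0.88 [ 0.4932 -0.0138  0.1842]
nut_a [209.2 177.5] 0.66 [ 0.4744 -0.124   0.1842]
nut_a [297.8 196.7] 0.63 [ 0.5939 -0.1515  0.1842]
nut_a [314.8 111.4] 0.17 [ 0.6121 -0.036   0.1842]
lid [261.8 142.7] 0.56 [ 0.5445 -0.0779  0.182 ]
pot [261.  130.1] 0.7 [ 0.5456 -0.0781  0.05  ]
pot [315.6 110. ] 0.27 [ 0.6401 -0.0415  0.05  ]
stud_a [294.  192.2] 0.8 [ 0.591  -0.1516  0.165 ]
stud_a [211.8 176.2] 0.75 [ 0.475  -0.1277  0.165 ]
stud_a [226.5  93.4] 0.72 [ 0.4983 -0.0138  0.165 ]
stud_a [313.  110.2] 0.57 [ 0.6134 -0.0356  0.165 ]
0 0.93 [185.3, 171.4, 42.0, 30.0] 538 [ 474.7 -121.9] [49.4 25.3] 13.4
1 0.84 [304.3, 98.6, 35.6, 29.2] 576 [613.3 -34.5] [21.4 51.1] 66.0
2 0.6 [293.8, 186.5, 14.8, 36.4] 379 [ 589.9 -147.7] [19. 49.] 14.0
3 0.43 [184.2, 172.7, 43.8, 27.7] 568 [ 475.  -122.3] [50.4 25.2] 12.9
4 0.26 [322.3, 209.5, 36.0, 46.9] 1093 [ 643.9 -184.5] [41.4 65.3] 28.7
```

View pics/w1v.png

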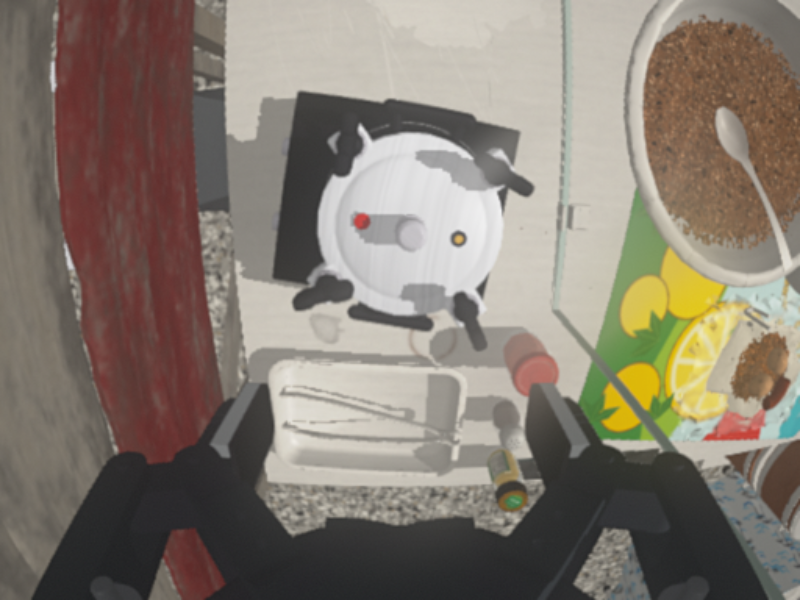

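```bash
cat > fit.py <<'E'
from h import *
C=np.array([.5447,-.0798])
N={k:C+.085*np.array([np.cos(np.radians(a-10.7)),np.sin(np.radians(a-10.7))]) for k,a in zip("abcd",(45,135,225,315))}
def sil(p,f,c,yaw,z0=.1842):
    t=np.radians(yaw);u=np.array([np.cos(t),np.sin(t)]);v=np.array([-u[1],u[0]]);m=np.zeros((384,512),np.uint8)
    def hull(pts):
        q=np.array([proj(p,[*(c+a*u+b*v),z0+h],f) for a,b,h in pts]);cv2.fillPoly(m,[np.round(cv2.convexHull(q.astype(np.float32))*16).astype(np.int32)],1,shift=4)
    for s in(1,-1):hull([(s*a,b,h) for a,h in((0,12),(0,34),(24,42),(14,42),(24,30),(14,14)) for a in[a*1e-3] for h in[h*1e-3] for b in(-.006,.006)])
    hull([(.0125*np.cos(q),.0125*np.sin(q),h) for q in np.arange(0,6.3,.4) for h in(0,.012)])
    return m>0
def masks(p,f):
    out={}
    for d in r.outline_of(p,"nut_a"):
        ys,xs=np.nonzero(d["pixels"]);g=np.array([xs.mean(),ys.mean()])
        k=min(N,key=lambda k:np.hypot(*(proj(p,[*N[k],.208],f)-g)))
        if np.hypot(*(proj(p,[*N[k],.208],f)-g))<15 and k not in out and len(xs)<900: out[k]=d["pixels"]
    return out
def scan(views):
    for k in N:
        best=[]
        for yaw in range(0,180,3):
            for dx in(-.003,0,.003):
              for dy in (-.003,0,.003):
                s=0;n=0
                for p,f,M in views:
                    if k in M:
                        a=sil(p,f,N[k]+[dx,dy],yaw);s+=(a&M[k]).sum()/(a|M[k]).sum();n+=1
                if n:best.append((s/n,yaw,dx,dy,n))
        best.sort(reverse=True);print(k,np.round(N[k],4),best[:3],[b[:2] for b in best if abs((b[1]-best[0][1]+90)%180-90)>20][:1])
E
python3 - <<'E'
from fit import *
V=[]
for n in("scene","side","wrist"):
    p=r.grab_frame(n);M=masks(p,n=="wrist");print(n,sorted(M));V.append((p,n=="wrist",M))
scan(V)
E
```

```text
scene ['b', 'c']
side ['a', 'b', 'c', 'd']
wrist ['a', 'b', 'c']
a [ 0.6149 -0.0319] [(np.float64(0.786004413149499), 147, -0.003, 0, 2), (np.float64(0.785352457383534), 150, 0, -0.003, 2), (np.float64(0.7823850896860987), 150, -0.003, 0, 2)] [(np.float64(0.6738964591176635), 168)]
b [ 0.4968 -0.0096] [(np.float64(0.7090194720641811), 75, 0, -0.003, 3), (np.float64(0.7030574922640668), 81, 0, -0.003, 3), (np.float64(0.7007153167043564), 78, 0, -0.003, 3)] [(np.float64(0.6301506931078406), 96)]
c [ 0.4745 -0.1277] [(np.float64(0.7804299705076753), 9, 0, -0.003, 3), (np.float64(0.7803275603328118), 12, 0, -0.003, 3), (np.float64(0.7743400346410206), 15, 0, -0.003, 3)] [(np.float64(0.7265807052007487), 30)]
d [ 0.5926 -0.15  ] [(np.float64(0.8504273504273504), 102, 0, -0.003, 1), (np.float64(0.8461538461538461), 105, 0, -0.003, 1), (np.float64(0.8451882845188284), 108, 0, -0.003, 1)] [(np.float64(0.8333333333333334), 123)]
```

```bash
python3 -c "
from h import *
print(go([.4745,-.129,.30],11))"
```

```text
(array([-0.1522, -0.2574,  0.4852]), array([-0.000e+00, -1.000e-04,  8.812e-01]))
```

>>> apply_moves --pt "-0.02 -0.03 0.05 0 0 0.11" --pt "-0.04 -0.06 0.1 0 0 0.22" --pt "-0.06 -0.1 0.2 0 0 0.33" --pt "-0.09 -0.15 0.3 0 0 0.44" --pt "-0.1 -0.17 0.34 0 0 0.55"

```text
clock: 4.88
tcp_pos: [0.4949, -0.1166, 0.335]
orientation: [-2.948, -1.084, 0.003]
contact_force: [0.1, -0.1, 0.6]
grip_width: 0.0859
gripper_force: 0.0
```

```bash
python3 -c "
from h import *
print(np.round(r.get_obs()['joints'],2),go([.4745,-.129,.26],11))"
```

```text
[-0.5   0.11  0.68  1.84 -0.07  1.21 -0.67] (array([-0.0937, -0.0147,  0.3002]), array([-0.0007,  0.001 ,  0.3266]))
```

>>> apply_moves --pt "-0.03 0 0.1 0 0 0.11" --pt "-0.06 -0.01 0.2 0 0 0.22" --pt "-0.094 -0.015 0.3 0 0 0.327" --pt "-0.094 -0.015 0.3 0 0 0.327"

```text
clock: 5.38
tcp_pos: [0.4745, -0.1288, 0.2601]
orientation: [-3.126, -0.311, 0.005]
contact_force: [-0.1, -1.0, 0.2]
grip_width: 0.0855
gripper_force: 0.0
```

Run:
```python
from fit import *
o=r.get_obs();print(np.round(o['joints'],2),np.round(o['moment'],3),go([.4745,-.129,.196],11))
p=r.grab_frame("wrist");cv2.imwrite("pics/w2.png",cv2.resize(cv2.cvtColor(p["pixels"],cv2.COLOR_RGB2BGR),(800,600)))
M=masks(p,True);print(sorted(M));scan([(p,True,M)])
```

```text
[-0.51  0.16  0.74  1.98 -0.12  1.05 -1.09] [-0.008 -0.038  0.029] (array([0.0008, 0.0011, 0.2564]), array([-0.0004,  0.0021,  0.0041]))
[]
a [ 0.6149 -0.0319] [] []
b [ 0.4968 -0.0096] [] []
c [ 0.4745 -0.1277] [] []
d [ 0.5926 -0.15  ] [] []
```

View pics/w2.png

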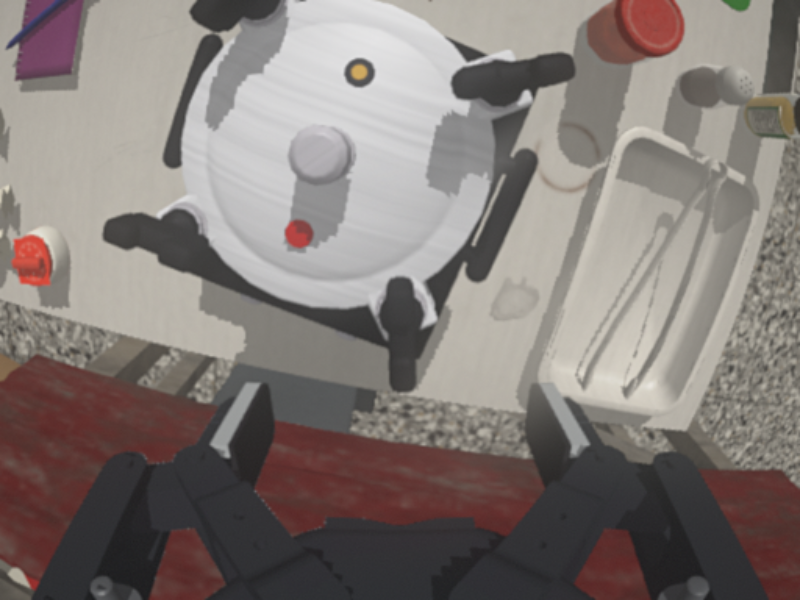

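>>> apply_moves --pt "0 0 0.13 0 0 0" --pt "0 0 0.256 0 0 0" --pt "0 0 0.256 0 0 0"

```text
clock: 5.85
tcp_pos: [0.4756, -0.1285, 0.1968]
orientation: [-3.126, -0.314, 0.004]
contact_force: [0.8, -0.3, 1.1]
grip_width: 0.0853
gripper_force: 0.0
```

>>> apply_moves --pt "0 0 0 0 0 0" --pt "0 0 0 0 0 0" --pt "0 0 0 0 0 0" --pt "0 0 0 0 0 0" --pt "0 0 0 0 0 0" --claw 0 --newtons 20

```text
clock: 6.48
tcp_pos: [0.4761, -0.1291, 0.1977]
orientation: [3.126, 0.31, 0.001]
contact_force: [0.3, -0.8, 2.4]
grip_width: 0.0114
gripper_force: 26.8
```

```bash
python3 -c "
from h import *
o=r.get_obs();print({k:np.round(o[k],4) for k in('clock','tcp_pos','contact_force','moment','grip_width','gripper_force')},go([.4745,-.129,.196],11))"
```

```text
{'clock': np.float64(6.475), 'tcp_pos': array([ 0.4761, -0.1291,  0.1977]), 'contact_force': array([ 0.3454, -0.8474,  2.4054]), 'moment': array([-0.0905,  0.0989,  0.0109]), 'grip_width': np.float64(0.0114), 'gripper_force': np.float64(26.7669)} (array([-0.0062, -0.0018,  0.0066]), array([ 0.0002, -0.0004,  0.0036]))
```

>>> apply_moves --pt "0 0 0.002 0 0 0.1" --pt "0 0 0.004 0 0 0.2" --pt "0 0 0.006 0 0 0.28" --pt "0 0 0.006 0 0 0.28"

```text
clock: 6.98
tcp_pos: [0.4762, -0.1293, 0.1962]
orientation: [3.118, -0.379, 0.001]
contact_force: [-1.5, -1.2, 6.0]
grip_width: 0.0117
gripper_force: 27.1
```

```bash
cat >> h.py <<'E'
def st():
    o=r.get_obs();M=R.from_rotvec(o["orientation"]).as_matrix()
    print(round(float(o["clock"]),2),"p",np.round(o["tcp_pos"],4),"yaw",round(np.degrees(np.arctan2(M[1,0],M[0,0])),2),"tilt",np.round(M[:2,2],3),"F",np.round(o["contact_force"],1),"M",np.round(o["moment"],3),"g",np.round([o["grip_width"],o["gripper_force"]],4),"j7",np.round(o["joints"][6],2))
E
python3 -c "
from h import *
st()"
```

```text
6.97 p [ 0.4762 -0.1293  0.1962] yaw -13.87 tilt [ 0.    -0.001] F [-1.5 -1.2  6. ] M [-0.275  0.308 -0.055] g [1.1700e-02 2.7135e+01] j7 -1.4
```

>>> apply_moves --pt "0 0 0.002 0 0 0.1" --pt "0 0 0.004 0 0 0.18" --pt "0 0 0.004 0 0 0.18"

```text
clock: 7.35
tcp_pos: [0.4762, -0.1294, 0.1953]
orientation: [3.034, -0.815, 0.001]
contact_force: [-1.9, -1.7, 6.0]
grip_width: 0.0113
gripper_force: 27.3
```

```bash
python3 -c "
from h import *
st()"
```

```text
7.35 p [ 0.4762 -0.1294  0.1953] yaw -30.07 tilt [ 0.    -0.001] F [-1.9 -1.7  6. ] M [-0.335  0.355 -0.078] g [1.1300e-02 2.7301e+01] j7 -1.65
```

>>> apply_moves --pt "0 0 0.001 0 0 0.05" --pt "0 0 0.001 0 0 0.1" --pt "0 0 0.001 0 0 0.1"

```text
clock: 7.72
tcp_pos: [0.4761, -0.1294, 0.1948]
orientation: [2.961, -1.048, 0.001]
contact_force: [-0.6, -2.7, 3.7]
grip_width: 0.0114
gripper_force: 27.1
```

```bash
python3 -c "
from h import *
st()
p=r.grab_frame('wrist');cv2.imwrite('pics/w3.png',cv2.cvtColor(p['pixels'],cv2.COLOR_RGB2BGR))"
```

```text
7.72 p [ 0.4761 -0.1294  0.1948] yaw -38.98 tilt [ 0.    -0.001] F [-0.6 -2.7  3.7] M [-0.482  0.234 -0.091] g [1.14000e-02 2.70597e+01] j7 -1.78
```

>>> apply_moves --pt "0 0 0 0 0 0" --pt "0 0 0 0 0 0" --pt "0 0 -0.12 0 0 0" --pt "0 0 -0.25 0 0 0" --pt "0 0 -0.25 0 0 0" --claw 1

```text
clock: 8.4
tcp_pos: [0.4773, -0.1289, 0.2588]
orientation: [-2.959, 1.048, -0.006]
contact_force: [0.3, -0.6, -0.1]
grip_width: 0.0852
gripper_force: 0.0
```

```bash
python3 -c "
from h import *
st();print(go([.615,-.0335,.256],-31))"
```

```text
8.4 p [ 0.4773 -0.1289  0.2588] yaw -39.01 tilt [0.004 0.001] F [ 0.3 -0.6 -0.1] M [-0.008 -0.032 -0.027] g [0.0852 0.    ] j7 -1.89
(array([ 0.1879, -0.6433,  0.0137]), array([-0.002 , -0.0018, -0.089 ]))
```

>>> apply_moves --pt "0.05 -0.2 0.01 0 0 -0.03" --pt "0.1 -0.4 0.01 0 0 -0.06" --pt "0.15 -0.6 0.01 -0.002 -0.002 -0.09" --pt "0.19 -0.643 0.01 -0.002 -0.002 -0.09" --pt "0.19 -0.643 0.01 -0.002 -0.002 -0.09"

```text
clock: 9.02
tcp_pos: [0.6139, -0.0343, 0.2531]
orientation: [3.024, -0.838, -0.009]
contact_force: [-1.3, -0.7, 0.4]
grip_width: 0.0857
gripper_force: 0.0
```

Run:
```python
from h import *
st();print(go([.615,-.0335,.1975],-31))
p=r.grab_frame("wrist");cv2.imwrite("pics/w4.png",cv2.resize(cv2.cvtColor(p["pixels"],cv2.COLOR_RGB2BGR),(800,600)))
```

```text
9.03 p [ 0.6139 -0.0343  0.2531] yaw -30.97 tilt [-0.006 -0.002] F [-1.3 -0.7  0.4] M [-0.094  0.014  0.009] g [0.0857 0.    ] j7 -1.81
(array([ 0.0031, -0.0062,  0.2226]), array([0.0032, 0.0029, 0.0003]))
```

View pics/w4.png

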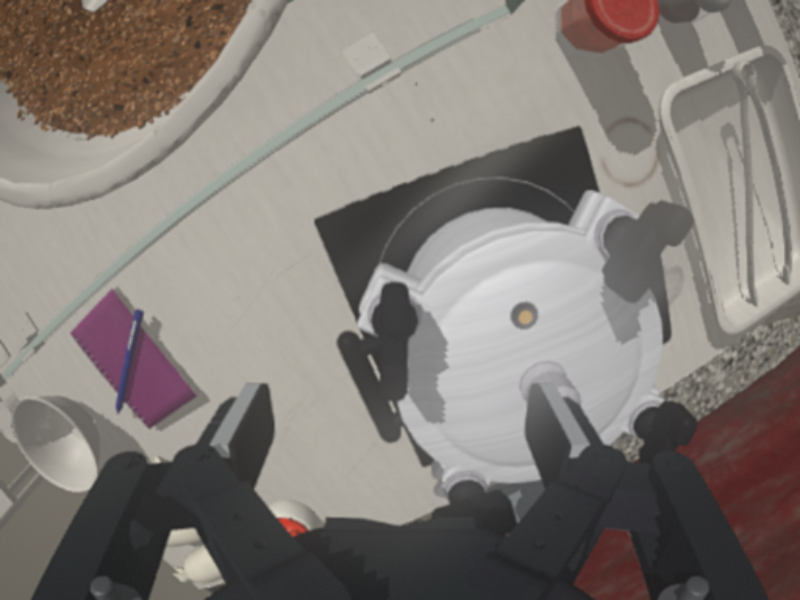

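>>> apply_moves --pt "0.003 -0.006 0.1 0.003 0.003 0" --pt "0.003 -0.006 0.218 0.003 0.003 0" --pt "0.003 -0.006 0.218 0.003 0.003 0"

```text
clock: 9.45
tcp_pos: [0.6125, -0.0342, 0.1984]
orientation: [-3.026, 0.842, 0.004]
contact_force: [-0.4, -0.4, 0.6]
grip_width: 0.0856
gripper_force: 0.0
```

>>> apply_moves --pt "0 0 0 0 0 0" --pt "0 0 0 0 0 0" --pt "0 0 0 0 0 0" --pt "0 0 0 0 0 0" --pt "0 0 0 0 0 0" --claw 0

```text
clock: 10.07
tcp_pos: [0.6156, -0.0329, 0.2005]
orientation: [-3.026, 0.838, -0.004]
contact_force: [-0.0, 0.5, 2.8]
grip_width: 0.0112
gripper_force: 26.0
```

```bash
python3 -c "
from h import *
st()"
```

```text
10.07 p [ 0.6156 -0.0329  0.2005] yaw -30.96 tilt [0.003 0.001] F [-0.   0.5  2.8] M [ 0.175  0.128 -0.035] g [1.12000e-02 2.60404e+01] j7 -1.77
```

>>> apply_moves --pt "0 0 0.002 0 0 0.1" --pt "0 0 0.004 0 0 0.2" --pt "0 0 0.006 0 0 0.3" --pt "0 0 0.008 0 0 0.4" --pt "0 0 0.008 0 0 0.4"

```text
clock: 10.7
tcp_pos: [0.6156, -0.0329, 0.1985]
orientation: [-2.618, 1.733, -0.002]
contact_force: [-1.1, 2.1, 4.8]
grip_width: 0.0113
gripper_force: 26.3
```

```bash
python3 -c "
from h import *
st()"
```

```text
10.7 p [ 0.6156 -0.0329  0.1985] yaw -67.0 tilt [0.002 0.001] F [-1.1  2.1  4.8] M [ 0.341  0.304 -0.054] g [1.13000e-02 2.63192e+01] j7 -2.3
```

>>> apply_moves --pt "0 0 0.002 0 0 0.08" --pt "0 0 0.003 0 0 0.16" --pt "0 0 0.003 0 0 0.16"

```text
clock: 11.08
tcp_pos: [0.6156, -0.0329, 0.1977]
orientation: [-2.382, 2.045, -0.002]
contact_force: [-1.4, 2.5, 5.5]
grip_width: 0.0116
gripper_force: 26.4
```

```bash
python3 -c "
from h import *
st()"
```

```text
11.07 p [ 0.6156 -0.0329  0.1977] yaw -81.32 tilt [0.002 0.001] F [-1.4  2.5  5.5] M [ 0.292  0.377 -0.043] g [1.16000e-02 2.64028e+01] j7 -2.5
```

>>> apply_moves --pt "0 0 0 0 0 0" --pt "0 0 0 0 0 0" --pt "0 0 -0.12 0 0 0" --pt "0 0 -0.24 0 0 0" --pt "0 0 -0.24 0 0 0" --claw 1

```text
clock: 11.7
tcp_pos: [0.6163, -0.0339, 0.2593]
orientation: [-2.379, 2.045, -0.006]
contact_force: [-1.0, -0.1, 0.1]
grip_width: 0.0853
gripper_force: 0.0
```

```bash
python3 -c "
from h import *
st();print(go([.497,-.011,.256],78));print(go([.593,-.1515,.256],-75))"
```

```text
11.7 p [ 0.6163 -0.0339  0.2593] yaw -81.36 tilt [0.006 0.001] F [-1.  -0.1  0.1] M [ 0.001  0.015 -0.01 ] g [0.0853 0.    ] j7 -2.55
(array([-0.1624,  0.4581,  0.0106]), array([-9.0000e-04, -5.3000e-03, -1.7707e+00]))
(array([0.4509, 0.1629, 0.0124]), array([-0.0038, -0.0003, -0.0707]))
```

>>> apply_moves --pt "-0.04 0.1 0 0 0 -0.118" --pt "-0.08 0.2 0 0 0 -0.236" --pt "-0.12 0.3 0 0 0 -0.354" --pt "-0.16 0.4 0 0 0 -0.472" --pt "-0.16 0.456 0 0 0 -0.59"

```text
clock: 12.32
tcp_pos: [0.4946, -0.01, 0.256]
orientation: [-3.048, 0.755, 0.0]
contact_force: [-0.2, 1.0, 0.6]
grip_width: 0.085
gripper_force: 0.0
```

>>> apply_moves --pt "0 0 0 0 0 -0.118" --pt "0 0 0 0 0 -0.236" --pt "0 0 0 0 0 -0.354" --pt "0 0 0 0 0 -0.472" --pt "0 0 0 0 0 -0.59"

```text
clock: 12.95
tcp_pos: [0.4958, -0.0107, 0.2562]
orientation: [-3.065, -0.686, -0.002]
contact_force: [-0.5, 0.0, -0.0]
grip_width: 0.0854
gripper_force: 0.0
```

>>> apply_moves --pt "0 0 0 0 0 -0.118" --pt "0 0 0 0 0 -0.236" --pt "0 0 0 0 0 -0.354" --pt "0 0 0 0 0 -0.472" --pt "0 0 0 0 0 -0.59"

```text
clock: 13.58
tcp_pos: [0.4958, -0.0107, 0.2561]
orientation: [-2.436, -1.984, -0.001]
contact_force: [-0.1, -0.5, 0.0]
grip_width: 0.0853
gripper_force: 0.0
```

Run:
```python
from h import *
st();print(go([.497,-.011,.1995],78))
p=r.grab_frame("wrist");cv2.imwrite("pics/w5.png",cv2.resize(cv2.cvtColor(p["pixels"],cv2.COLOR_RGB2BGR),(800,600)))
```

```text
13.57 p [ 0.4958 -0.0107  0.2561] yaw 78.32 tilt [0.001 0.001] F [-0.1 -0.5  0. ] M [ 0.005 -0.025  0.007] g [0.0853 0.    ] j7 -0.17
(array([-0.0003,  0.005 ,  0.2266]), array([ 0.0003, -0.0005,  0.0035]))
```

View pics/w5.png

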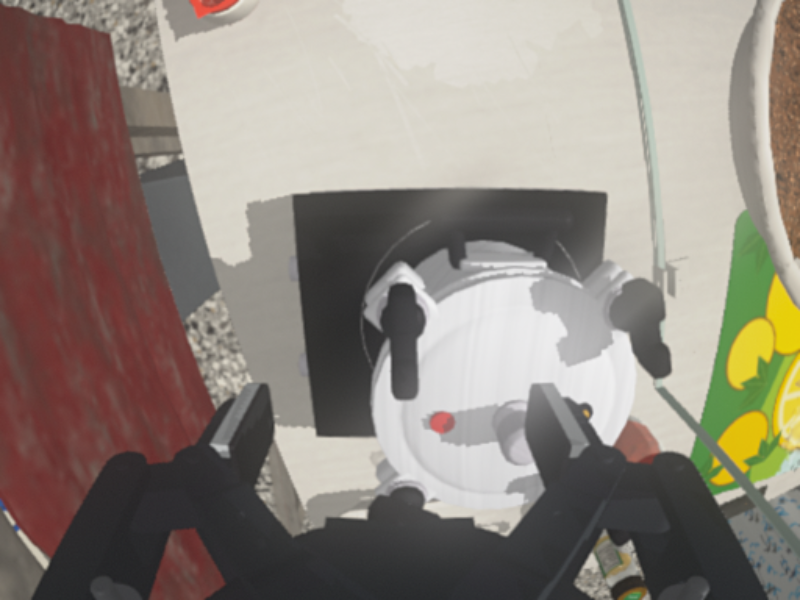

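>>> apply_moves --pt "0 0.005 0.1 0 0 0" --pt "0 0.005 0.225 0 0 0" --pt "0 0.005 0.225 0 0 0"

```text
clock: 14.0
tcp_pos: [0.4956, -0.0111, 0.1986]
orientation: [-2.444, -1.972, 0.005]
contact_force: [0.8, -0.2, -0.0]
grip_width: 0.0854
gripper_force: 0.0
```

>>> apply_moves --pt "0 0 0 0 0 0" --pt "0 0 0 0 0 0" --pt "0 0 0 0 0 0" --pt "0 0 0 0 0 0" --pt "0 0 0 0 0 0" --claw 0

```text
clock: 14.62
tcp_pos: [0.4977, -0.0107, 0.2011]
orientation: [2.443, 1.976, 0.004]
contact_force: [-2.3, 0.5, 4.0]
grip_width: 0.0112
gripper_force: 26.2
```

>>> apply_moves --pt "0 0 0.002 0 0 0.1" --pt "0 0 0.004 0 0 0.2" --pt "0 0 0.006 0 0 0.3" --pt "0 0 0.008 0 0 0.4" --pt "0 0 0.008 0 0 0.4"

```text
clock: 15.25
tcp_pos: [0.4979, -0.0109, 0.1991]
orientation: [-2.933, -1.125, -0.004]
contact_force: [-2.4, 0.7, 5.4]
grip_width: 0.0116
gripper_force: 26.4
```

```bash
python3 -c "
from h import *
st()"
```

```text
15.25 p [ 0.4979 -0.0109  0.1991] yaw 41.95 tilt [0.002 0.001] F [-2.4  0.7  5.4] M [ 0.166  0.466 -0.067] g [1.16000e-02 2.63862e+01] j7 -0.68
```

>>> apply_moves --pt "0 0 0.002 0 0 0.08" --pt "0 0 0.003 0 0 0.16" --pt "0 0 0.003 0 0 0.16"

```text
clock: 15.62
tcp_pos: [0.4979, -0.011, 0.1983]
orientation: [-3.05, -0.752, -0.004]
contact_force: [-2.5, -0.0, 5.1]
grip_width: 0.0113
gripper_force: 26.4
```

```bash
python3 -c "
from h import *
st()"
```

```text
15.62 p [ 0.4979 -0.011   0.1983] yaw 27.69 tilt [0.002 0.001] F [-2.5 -0.   5.1] M [ 0.017  0.489 -0.058] g [1.13000e-02 2.63658e+01] j7 -0.91
```

>>> apply_moves --pt "0 0 0 0 0 0" --pt "0 0 0 0 0 0" --pt "0 0 -0.12 0 0 0" --pt "0 0 -0.24 0 0 0" --pt "0 0 -0.24 0 0 0" --claw 1

```text
clock: 16.25
tcp_pos: [0.4991, -0.0112, 0.2598]
orientation: [-3.05, -0.749, -0.01]
contact_force: [0.9, 0.5, -0.1]
grip_width: 0.0853
gripper_force: 0.0
```

```bash
python3 -c "
from h import *
st();print(go([.593,-.1515,.256],105))"
```

```text
16.25 p [ 0.4991 -0.0112  0.2598] yaw 27.59 tilt [0.006 0.002] F [ 0.9  0.5 -0.1] M [ 0.004 -0.031 -0.05 ] g [0.0853 0.    ] j7 -0.99
(array([0.0728, 0.6715, 0.0165]), array([ 0.0033, -0.0031, -0.8601]))
```

>>> apply_moves --pt "0.02 0.15 0 0 0 -0.115" --pt "0.04 0.3 0 0 0 -0.23" --pt "0.06 0.45 0 0 0 -0.345" --pt "0.07 0.6 0.01 0 0 -0.46" --pt "0.073 0.67 0.016 0.003 -0.003 -0.575"

```text
clock: 16.88
tcp_pos: [0.5912, -0.1534, 0.2525]
orientation: [-2.412, -2.008, 0.008]
contact_force: [0.6, 0.2, 0.7]
grip_width: 0.0853
gripper_force: 0.0
```

>>> apply_moves --pt "0 0 0 0 0 -0.1" --pt "0 0 0 0 0 -0.2" --pt "0 0 0 0 0 -0.285" --pt "0 0 0 0 0 -0.285"

```text
clock: 17.38
tcp_pos: [0.5908, -0.1512, 0.253]
orientation: [-1.912, -2.487, 0.005]
contact_force: [0.5, -0.0, 0.2]
grip_width: 0.0852
gripper_force: 0.0
```

Run:
```python
from h import *
st();print(go([.5935,-.1515,.1995],105))
p=r.grab_frame("wrist");cv2.imwrite("pics/w6.png",cv2.resize(cv2.cvtColor(p["pixels"],cv2.COLOR_RGB2BGR),(800,600)))
```

```text
17.38 p [ 0.5908 -0.1512  0.253 ] yaw 104.88 tilt [-0.006  0.   ] F [ 0.5 -0.   0.2] M [0.003 0.056 0.005] g [0.0852 0.    ] j7 0.62
(array([-0.0045,  0.0114,  0.2139]), array([-0.0035, -0.0012, -0.0013]))
```

View pics/w6.png

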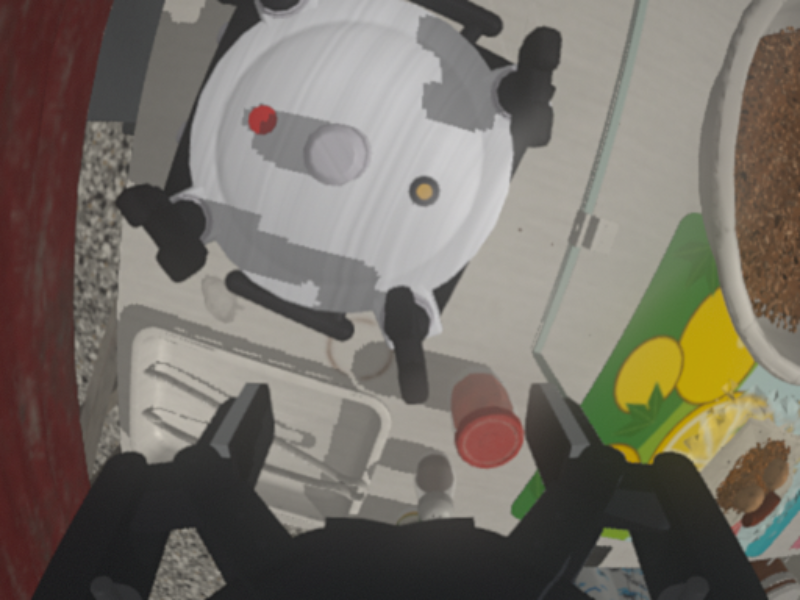

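>>> apply_moves --pt "-0.004 0.011 0.1 -0.003 0 -0.055" --pt "-0.004 0.011 0.212 -0.003 0 -0.055" --pt "-0.004 0.011 0.212 -0.003 0 -0.055"

```text
clock: 17.8
tcp_pos: [0.5923, -0.1508, 0.1988]
orientation: [-1.804, -2.566, 0.002]
contact_force: [-0.0, 0.6, 0.4]
grip_width: 0.0854
gripper_force: 0.0
```

>>> apply_moves --pt "0 0 0 0 0 0" --pt "0 0 0 0 0 0" --pt "0 0 0 0 0 0" --pt "0 0 0 0 0 0" --pt "0 0 0 0 0 0" --claw 0

```text
clock: 18.42
tcp_pos: [0.5941, -0.1514, 0.2015]
orientation: [-1.805, -2.571, -0.002]
contact_force: [-0.5, 0.3, 2.7]
grip_width: 0.0113
gripper_force: 26.6
```

>>> apply_moves --pt "0 0 0.002 0 0 0.1" --pt "0 0 0.004 0 0 0.2" --pt "0 0 0.006 0 0 0.3" --pt "0 0 0.008 0 0 0.4" --pt "0 0 0.008 0 0 0.4"

```text
clock: 19.05
tcp_pos: [0.5939, -0.1514, 0.1994]
orientation: [-2.509, -1.889, -0.001]
contact_force: [-1.8, 0.2, 3.0]
grip_width: 0.011
gripper_force: 27.0
```

```bash
python3 -c "
from h import *
st()"
```

```text
19.05 p [ 0.5939 -0.1514  0.1994] yaw 73.95 tilt [-0.     0.001] F [-1.8  0.2  3. ] M [-0.011  0.368 -0.042] g [1.10000e-02 2.69582e+01] j7 0.18
```

>>> apply_moves --pt "0 0 0.002 0 0 0.08" --pt "0 0 0.003 0 0 0.16" --pt "0 0 0.003 0 0 0.16"

```text
clock: 19.42
tcp_pos: [0.5938, -0.1514, 0.1985]
orientation: [-2.724, -1.563, -0.001]
contact_force: [-2.2, 0.0, 4.4]
grip_width: 0.0113
gripper_force: 27.0
```

```bash
python3 -c "
from h import *
st()"
```

```text
19.43 p [ 0.5938 -0.1514  0.1985] yaw 59.68 tilt [-0.     0.001] F [-2.2  0.   4.4] M [ 0.116  0.52  -0.044] g [1.13000e-02 2.70459e+01] j7 -0.03
```

>>> apply_moves --pt "0 0 0 0 0 0" --pt "0 0 0 0 0 0" --pt "0 0 -0.12 0 0 0" --pt "0 0 -0.24 0 0 0" --pt "0 0 -0.24 0 0 0" --claw 1

```text
clock: 20.05
tcp_pos: [0.5953, -0.1522, 0.2606]
orientation: [2.725, 1.559, 0.007]
contact_force: [0.0, 1.4, 0.3]
grip_width: 0.0853
gripper_force: 0.0
```

```bash
python3 -c "
from h import *
st();print(go([.4765,-.129,.256],141));print(go([.6158,-.033,.256],98.7))"
```

```text
20.05 p [ 0.5953 -0.1522  0.2606] yaw 59.54 tilt [0.005 0.001] F [0.  1.4 0.3] M [-0.037  0.034  0.035] g [0.0853 0.    ] j7 -0.08
(array([-0.1611, -0.4567,  0.0162]), array([ 3.300e-03,  1.000e-04, -9.051e-01]))
(array([ 0.4524, -0.1711,  0.0192]), array([ 0.0029, -0.0011, -0.4351]))
```

>>> apply_moves --pt "0.072 0 0.05 0.003 0 0" --pt "0.072 0 0.08 0.003 0 0" --pt "0.072 0 0.12 0.003 0 0" --pt "0.072 0 0.14 0.003 0 0" --pt "0.072 0 0.14 0.003 0 0" --claw 0

```text
clock: 20.68
tcp_pos: [0.6023, -0.1364, 0.2224]
orientation: [-2.723, -1.555, 0.005]
contact_force: [0.1, -0.8, -6.6]
grip_width: 0.0106
gripper_force: 19.5
```

```bash
python3 -c "
from h import *
st()"
```

```text
20.68 p [ 0.6023 -0.1364  0.2224] yaw 59.43 tilt [-0.006  0.003] F [ 0.1 -0.8 -6.6] M [-0.157 -0.15  -0.002] g [1.06000e-02 1.94504e+01] j7 -0.08
```

>>> apply_moves --pt "0 0 0.003 0 0 0" --pt "0 0 0.006 0 0 0" --pt "0 0 0.006 0 0 0"

```text
clock: 21.05
tcp_pos: [0.6028, -0.1362, 0.2221]
orientation: [-2.724, -1.555, 0.003]
contact_force: [-2.7, -1.7, -2.0]
grip_width: 0.0102
gripper_force: 20.2
```

```bash
python3 -c "
from h import *
st()"
```

```text
21.05 p [ 0.6028 -0.1362  0.2221] yaw 59.45 tilt [-0.004  0.004] F [-2.7 -1.7 -2. ] M [-0.154  0.463 -0.043] g [1.02000e-02 2.01731e+01] j7 -0.08
```

>>> apply_moves --pt "0 0 0 0 0 0" --pt "0 0 -0.02 0 0 0" --pt "0 0 -0.1 0 0 0" --pt "0 0 -0.1 0 0 0" --claw 1

```text
clock: 21.55
tcp_pos: [0.6047, -0.1366, 0.2495]
orientation: [-2.726, -1.557, -0.003]
contact_force: [-0.2, 0.6, -0.3]
grip_width: 0.0814
gripper_force: 0.0
```

>>> apply_moves --pt "0 0 0 0 0 0" --pt "0 0 0 0 0 0" --pt "0 0 0 0 0 0" --pt "0 0 0 0 0 0" --pt "0 0 0 0 0 0" --claw 0

```text
clock: 22.18
tcp_pos: [0.6031, -0.136, 0.2468]
orientation: [-2.723, -1.556, 0.003]
contact_force: [-1.0, -0.0, 0.4]
grip_width: -0.0002
gripper_force: 0.0
```

```bash
python3 -c "
from h import *
st()
o=r.get_obs();print(go([.5938+.018*np.cos(np.radians(59.5)),-.1514+.018*np.sin(np.radians(59.5)),.225],59.5))"
```

```text
22.18 p [ 0.6031 -0.136   0.2468] yaw 59.47 tilt [-0.004  0.004] F [-1.  -0.   0.4] M [ 0.043 -0.005  0.003] g [-0.0002  0.    ] j7 -0.09
(array([-0.    , -0.0005,  0.0871]), array([-0.0034, -0.0007, -0.0003]))
```

>>> apply_moves --pt "0 0 0.06 -0.003 0 0" --pt "0 0 0.087 -0.003 0 0" --pt "0 0 0.093 -0.003 0 0" --pt "0 0 0.096 -0.003 0 0" --pt "0 0 0.096 -0.003 0 0"

```text
clock: 22.8
tcp_pos: [0.6031, -0.1359, 0.2231]
orientation: [-2.727, -1.558, -0.002]
contact_force: [-0.9, 2.0, 4.2]
grip_width: 0.0
gripper_force: 1.9
```

```bash
cat >> h.py <<'E'
def avg(n=4):
    for i in range(n):
        r.grab_frame("side");o=r.get_obs();print("z %.5f F %s Mz %.3f"%(o["tcp_pos"][2],np.round(o["contact_force"],1),o["moment"][2]))
E
python3 -c "
from h import *
st();avg(3)"
```

```text
22.8 p [ 0.6031 -0.1359  0.2231] yaw 59.48 tilt [0.    0.002] F [-0.9  2.   4.2] M [ 0.294  0.347 -0.025] g [0.    1.886] j7 -0.08
z 0.22314 F [-2.2  1.1  4.8] Mz -0.056
z 0.22315 F [-1.8  1.5  4. ] Mz 0.021
z 0.22312 F [-3.2  1.8  3.9] Mz -0.001
```

>>> apply_moves --pt "0 0 -0.11 0 0 0" --pt "0 0 -0.11 0 0 0"

```text
clock: 23.2
tcp_pos: [0.6042, -0.1368, 0.2519]
orientation: [2.727, 1.557, 0.006]
contact_force: [-0.3, 0.6, 0.3]
grip_width: -0.0003
gripper_force: 0.0
```

```bash
python3 -c "
from h import *
st()
print(go([.6129,-.0151,.2245],75))"
```

```text
23.2 p [ 0.6042 -0.1368  0.2519] yaw 59.46 tilt [0.004 0.   ] F [-0.3  0.6  0.3] M [-0.008  0.006  0.001] g [-0.0003  0.    ] j7 -0.1
(array([ 0.4367, -0.2179,  0.1099]), array([ 0.0022, -0.0011, -0.1727]))
```

>>> apply_moves --pt "0.15 -0.08 0 0 0 -0.06" --pt "0.3 -0.15 0 0 0 -0.12" --pt "0.437 -0.218 0.02 0.002 0 -0.17" --pt "0.437 -0.218 0.08 0.002 0 -0.17" --pt "0.437 -0.218 0.08 0.002 0 -0.17"

```text
clock: 23.82
tcp_pos: [0.6104, -0.0149, 0.2287]
orientation: [-2.494, -1.903, 0.006]
contact_force: [-1.0, -0.6, -0.3]
grip_width: 0.0001
gripper_force: 0.0
```

```bash
python3 -c "
from h import *
st()
print(go([.6129,-.0151,.2225],75))"
```

```text
23.82 p [ 0.6104 -0.0149  0.2287] yaw 74.71 tilt [-0.006  0.001] F [-1.  -0.6 -0.3] M [-0.012  0.039  0.034] g [0.0001 0.    ] j7 -0.06
(array([0.0018, 0.0101, 0.0246]), array([-0.0038,  0.0001, -0.0032]))
```

>>> apply_moves --pt "0.002 0.01 0.014 -0.003 0 0" --pt "0.002 0.01 0.02 -0.003 0 0" --pt "0.002 0.01 0.025 -0.003 0 0" --pt "0.002 0.01 0.025 -0.003 0 0"

```text
clock: 24.32
tcp_pos: [0.6142, -0.0145, 0.2244]
orientation: [2.496, 1.907, 0.004]
contact_force: [-0.3, -0.2, -0.1]
grip_width: -0.0
gripper_force: 0.0
```

```bash
python3 -c "
from h import *
st()"
```

```text
24.32 p [ 0.6142 -0.0145  0.2244] yaw 74.75 tilt [0.002 0.001] F [-0.3 -0.2 -0.1] M [ 0.027  0.015 -0.024] g [-0.  0.] j7 -0.05
```

>>> apply_moves --pt "0 0 -0.11 0 0 0" --pt "0 0 -0.11 0 0 0"

```text
clock: 24.58
tcp_pos: [0.6154, -0.0147, 0.2538]
orientation: [2.495, 1.906, 0.009]
contact_force: [-0.1, 0.0, -0.1]
grip_width: -0.0003
gripper_force: 0.0
```

```bash
python3 -c "
from h import *
st()
a=np.radians(27.6);print(go([.4979+.018*np.cos(a),-.0109+.018*np.sin(a),.2225],60))"
```

```text
24.57 p [ 0.6154 -0.0147  0.2538] yaw 74.76 tilt [0.006 0.002] F [-0.1  0.  -0.1] M [ 0.011 -0.045  0.003] g [-0.0003  0.    ] j7 -0.07
(array([-0.0603, -0.4055,  0.1228]), array([ 0.0031, -0.0024,  0.164 ]))
```

>>> apply_moves --pt "0 0 0.08 -0.003 0 0" --pt "0 0 0.115 -0.003 0 0" --pt "0 0 0.12 -0.003 0 0" --pt "0 0 0.124 -0.003 0 0" --pt "0 0 0.124 -0.003 0 0"

```text
clock: 25.2
tcp_pos: [0.615, -0.0137, 0.2222]
orientation: [2.493, 1.906, 0.011]
contact_force: [-2.5, 1.5, 11.2]
grip_width: -0.0
gripper_force: 5.4
```

```bash
python3 -c "
from h import *
st();avg(2)"
```

```text
25.2 p [ 0.615  -0.0137  0.2222] yaw 74.8 tilt [0.008 0.002] F [-2.5  1.5 11.2] M [ 0.418  0.658 -0.029] g [-0.     5.449] j7 -0.05
z 0.22227 F [-3.4  1.5 11. ] Mz -0.010
z 0.22223 F [-2.7  1.2 11.3] Mz -0.112
```

>>> apply_moves --pt "0 0 -0.11 0 0 0" --pt "-0.02 -0.1 -0.11 0 0 0.05" --pt "-0.03 -0.25 -0.11 0 0 0.1" --pt "-0.06 -0.4 -0.11 0 0 0.16" --pt "-0.06 -0.405 -0.11 -0.003 0 0.16"

```text
clock: 25.92
tcp_pos: [0.51, -0.002, 0.2472]
orientation: [2.712, 1.577, 0.012]
contact_force: [-0.4, 0.2, 0.3]
grip_width: -0.0002
gripper_force: 0.0
```

```bash
python3 -c "
from h import *
st()
a=np.radians(27.6);print(go([.4979+.018*np.cos(a),-.0109+.018*np.sin(a),.2225],60))"
```

```text
25.93 p [ 0.51   -0.002   0.2472] yaw 60.36 tilt [ 0.009 -0.   ] F [-0.4  0.2  0.3] M [-0.057 -0.025 -0.014] g [-0.0002  0.    ] j7 -0.43
(array([0.0053, 0.0135, 0.0987]), array([ 0.005 , -0.0027,  0.004 ]))
```

>>> apply_moves --pt "0.005 0.013 0.05 0.005 -0.003 0" --pt "0.005 0.013 0.08 0.005 -0.003 0" --pt "0.005 0.013 0.092 0.005 -0.003 0" --pt "0.005 0.013 0.098 0.005 -0.003 0" --pt "0.005 0.013 0.098 0.005 -0.003 0"

```text
clock: 26.55
tcp_pos: [0.5166, -0.0031, 0.2235]
orientation: [2.713, 1.578, 0.001]
contact_force: [-1.9, 0.7, 3.8]
grip_width: -0.0002
gripper_force: 1.9
```

```bash
python3 -c "
from h import *
st();avg(1)"
```

```text
26.55 p [ 0.5166 -0.0031  0.2235] yaw 60.35 tilt [ 0.002 -0.002] F [-1.9  0.7  3.8] M [-0.048  0.2   -0.02 ] g [-2.0000e-04  1.8853e+00] j7 -0.39
z 0.22354 F [-0.1  0.5  4.6] Mz -0.014
```

```bash
python3 -c "
from h import *
print(go([.4905,-.1405,.2225],60))"
```

```text
(array([-0.5292,  0.1814,  0.0051]), array([0.0018, 0.0005, 0.0039]))
```

>>> apply_moves --pt "0 0 -0.11 0 0 0" --pt "-0.15 0.05 -0.11 0 0 0" --pt "-0.35 0.12 -0.11 0 0 0" --pt "-0.529 0.181 -0.11 0 0 0" --pt "-0.529 0.181 -0.08 0.002 0 0"

```text
clock: 27.22
tcp_pos: [0.4891, -0.1443, 0.244]
orientation: [2.72, 1.569, -0.0]
contact_force: [0.2, 0.2, 0.4]
grip_width: 0.0001
gripper_force: 0.0
```

```bash
python3 -c "
from h import *
st();print(go([.4905,-.1405,.222],60))"
```

```text
27.23 p [ 0.4891 -0.1443  0.244 ] yaw 59.96 tilt [ 0.    -0.001] F [0.2 0.2 0.4] M [ 0.065  0.012 -0.023] g [0.0001 0.    ] j7 -0.12
(array([ 0.0162, -0.0029,  0.0879]), array([ 0.0007,  0.0006, -0.0005]))
```

>>> apply_moves --pt "0.015 -0.003 0.04 0 0 0" --pt "0.015 -0.003 0.07 0 0 0" --pt "0.015 -0.003 0.08 0 0 0" --pt "0.015 -0.003 0.087 0 0 0" --pt "0.015 -0.003 0.087 0 0 0"

```text
clock: 27.85
tcp_pos: [0.4918, -0.1354, 0.2226]
orientation: [-2.713, -1.581, 0.0]
contact_force: [-3.2, 2.7, 11.2]
grip_width: 0.0001
gripper_force: 5.4
```

```bash
python3 -c "
from h import *
st();avg(1)"
```

```text
27.85 p [ 0.4918 -0.1354  0.2226] yaw 60.45 tilt [-0.001  0.001] F [-3.2  2.7 11.2] M [ 0.681  0.75  -0.004] g [1.0000e-04 5.4064e+00] j7 -0.1
z 0.22258 F [-2.9  3.1 10.9] Mz 0.002
```

>>> apply_moves --pt "0 0 -0.06 0 0 0" --pt "0 0 -0.12 0 0 0.05" --pt "0.1 -0.05 -0.12 0 0 0.15" --pt "0.3 -0.12 -0.12 0 0 0.25" --pt "0.45 -0.2 -0.12 0 0 0.36" --claw 1

```text
clock: 28.52
tcp_pos: [0.5041, -0.0118, 0.2524]
orientation: [3.05, 0.752, 0.0]
contact_force: [1.1, -0.1, 0.1]
grip_width: 0.0857
gripper_force: 0.0
```

```bash
python3 -c "
from h import *
st();print(go([.4975,-.0112,.255],27.6))"
```

```text
28.52 p [ 0.5041 -0.0118  0.2524] yaw 27.71 tilt [ 0. -0.] F [ 1.1 -0.1  0.1] M [ 0.02  -0.013 -0.026] g [0.0857 0.    ] j7 -0.94
(array([-0.0221, -0.0145, -0.0105]), array([ 0.0002, -0.0001,  0.0013]))
```

>>> apply_moves --pt "-0.022 -0.014 0.02 0 0 0" --pt "-0.022 -0.014 0.12 0 0 0" --pt "-0.022 -0.014 0.224 0 0 0" --pt "-0.022 -0.014 0.224 0 0 0"

```text
clock: 29.02
tcp_pos: [0.4954, -0.0142, 0.1947]
orientation: [3.048, 0.759, -0.007]
contact_force: [0.8, 0.2, 0.3]
grip_width: 0.0854
gripper_force: 0.0
```

>>> apply_moves --pt "0 0 0 0 0 0" --pt "0 0 0 0 0 0" --pt "0 0 0 0 0 0" --pt "0 0 0 0 0 0" --pt "0 0 0 0 0 0" --claw 0

```text
clock: 29.65
tcp_pos: [0.4964, -0.012, 0.1959]
orientation: [-3.046, -0.76, 0.003]
contact_force: [-3.7, 3.7, 7.0]
grip_width: 0.0118
gripper_force: 24.5
```

>>> apply_moves --pt "0 0 0.002 0 0 0.08" --pt "0 0 0.003 0 0 0.16" --pt "0 0 0.003 0 0 0.16" --pt "0 0 0.003 0 0 0.16"

```text
clock: 30.15
tcp_pos: [0.4962, -0.0117, 0.1951]
orientation: [-3.117, -0.373, 0.004]
contact_force: [-4.7, 5.8, 7.9]
grip_width: 0.0114
gripper_force: 24.7
```

```bash
python3 -c "
from h import *
st();avg(4)"
```

```text
30.15 p [ 0.4962 -0.0117  0.1951] yaw 13.63 tilt [-0.003  0.002] F [-4.7  5.8  7.9] M [ 1.056  0.949 -0.046] g [1.14000e-02 2.46911e+01] j7 -1.07
z 0.19516 F [-4.6  4.3  7.6] Mz -0.052
z 0.19515 F [-5.7  4.2  8.3] Mz -0.093
z 0.19515 F [-4.6  4.8  7.9] Mz -0.057
z 0.19514 F [-4.1  4.7  7.5] Mz -0.024
```

>>> apply_moves --pt "0 0 0.002 0 0 0.1" --pt "0 0 0.004 0 0 0.2" --pt "0 0 0.006 0 0 0.3" --pt "0 0 0.006 0 0 0.3"

```text
clock: 30.85
tcp_pos: [0.4962, -0.0111, 0.1937]
orientation: [-3.118, 0.367, 0.006]
contact_force: [-5.2, 6.4, 11.0]
grip_width: 0.0116
gripper_force: 25.1
```

```bash
python3 -c "
from h import *
st();avg(3)"
```

```text
30.85 p [ 0.4962 -0.0111  0.1937] yaw -13.44 tilt [-0.004  0.003] F [-5.2  6.4 11. ] M [ 1.521  1.287 -0.082] g [1.16000e-02 2.51287e+01] j7 -1.45
z 0.19367 F [-6.   6.5 10.7] Mz -0.060
z 0.19369 F [-4.9  6.5  9.4] Mz -0.059
z 0.19369 F [-5.2  6.4 11.2] Mz -0.007
```

>>> apply_moves --pt "0 0 0.001 0 0 0.05" --pt "0 0 0.001 0 0 0.05"

```text
clock: 31.25
tcp_pos: [0.4962, -0.0111, 0.1934]
orientation: [-3.101, 0.488, 0.007]
contact_force: [-4.7, 6.4, 11.6]
grip_width: 0.0115
gripper_force: 25.1
```

```bash
python3 -c "
from h import *
st();avg(3)"
```

```text
31.25 p [ 0.4962 -0.0111  0.1934] yaw -17.88 tilt [-0.004  0.003] F [-4.7  6.4 11.6] M [ 1.578  1.265 -0.042] g [1.15000e-02 2.50635e+01] j7 -1.51
z 0.19345 F [-5.3  6.8  9.8] Mz -0.091
z 0.19345 F [-5.9  6.5  9.5] Mz -0.048
z 0.19347 F [-5.   7.3 11.7] Mz -0.070
```

>>> apply_moves --pt "0 0 0 0 0 0.05" --pt "0 0 0 0 0 0.05"

```text
clock: 31.65
tcp_pos: [0.4962, -0.011, 0.1933]
orientation: [-3.079, 0.609, 0.007]
contact_force: [-5.6, 7.7, 9.7]
grip_width: 0.0113
gripper_force: 24.8
```

```bash
python3 -c "
from h import *
st();avg(2)"
```

```text
31.65 p [ 0.4962 -0.011   0.1933] yaw -22.37 tilt [-0.004  0.003] F [-5.6  7.7  9.7] M [ 1.565  1.046 -0.078] g [1.13000e-02 2.47732e+01] j7 -1.57
z 0.19329 F [-4.3  7.1  8.1] Mz -0.017
z 0.19326 F [-4.4  7.5  8.8] Mz -0.057
```

>>> apply_moves --pt "0 0 0 0 0 0.03" --pt "0 0 0 0 0 0.03"

```text
clock: 32.0
tcp_pos: [0.4962, -0.0109, 0.1932]
orientation: [-3.064, 0.681, 0.007]
contact_force: [-3.6, 6.5, 7.3]
grip_width: 0.0115
gripper_force: 24.6
```

```bash
python3 -c "
from h import *
st();avg(2)"
```

```text
32.0 p [ 0.4962 -0.0109  0.1932] yaw -25.05 tilt [-0.004  0.003] F [-3.6  6.5  7.3] M [ 1.583  0.931 -0.037] g [1.15000e-02 2.45645e+01] j7 -1.61
z 0.19320 F [-3.3  7.   8. ] Mz -0.032
z 0.19320 F [-4.2  7.   7.4] Mz 0.022
```

>>> apply_moves --pt "0 0 0.001 0 0 0.04" --pt "0 0 0.001 0 0 0.04"

```text
clock: 32.35
tcp_pos: [0.4962, -0.0108, 0.193]
orientation: [-3.042, 0.775, 0.007]
contact_force: [-4.1, 7.6, 8.1]
grip_width: 0.0111
gripper_force: 24.9
```

```bash
python3 -c "
from h import *
st();avg(2)"
```

```text
32.35 p [ 0.4962 -0.0108  0.193 ] yaw -28.59 tilt [-0.004  0.003] F [-4.1  7.6  8.1] M [1.621 1.061 0.3  ] g [1.11000e-02 2.48639e+01] j7 -1.65
z 0.19301 F [-4.6  7.6  7.4] Mz 0.324
z 0.19300 F [-4.8  7.1  7.7] Mz 0.244
```

>>> apply_moves --pt "0 0 0.001 0 0 0.04" --pt "0 0 0.001 0 0 0.04"

```text
clock: 32.7
tcp_pos: [0.4963, -0.0108, 0.1929]
orientation: [-3.017, 0.869, 0.007]
contact_force: [-5.9, 7.4, 10.9]
grip_width: 0.0113
gripper_force: 27.1
```

```bash
python3 -c "
from h import *
st();avg(2)"
```

```text
32.7 p [ 0.4963 -0.0108  0.1929] yaw -32.15 tilt [-0.004  0.003] F [-5.9  7.4 10.9] M [1.68  1.2   0.548] g [1.13000e-02 2.70772e+01] j7 -1.7
z 0.19290 F [-5.7  8.  10.7] Mz 0.515
z 0.19292 F [-5.1  7.6 10.7] Mz 0.507
```

>>> apply_moves --pt "0 0 0 0 0 0" --pt "0 0 0 0 0 0" --pt "0 0 -0.12 0 0 0" --pt "0 0 -0.24 0 0 0" --pt "0 0 -0.24 0 0 0" --claw 1

```text
clock: 33.42
tcp_pos: [0.4981, -0.0139, 0.2542]
orientation: [-3.016, 0.875, -0.004]
contact_force: [0.4, 0.2, 0.1]
grip_width: 0.0854
gripper_force: 0.0
```

```bash
python3 -c "
from h import *
st();print(go([.5937,-.1514,.255],59.5))"
```

```text
33.42 p [ 0.4981 -0.0139  0.2542] yaw -32.35 tilt [0.002 0.   ] F [0.4 0.2 0.1] M [ 0.062  0.063 -0.055] g [0.0854 0.    ] j7 -1.78
(array([ 0.6173,  0.2602, -0.0024]), array([ 3.0000e-04, -1.7000e-03, -1.0205e+00]))
```

>>> apply_moves --pt "0.13 0.05 0 0 0 -0.115" --pt "0.26 0.1 0 0 0 -0.23" --pt "0.39 0.16 0 0 0 -0.345" --pt "0.52 0.22 0 0 0 -0.46" --pt "0.617 0.26 0 0 0 -0.575"

```text
clock: 34.05
tcp_pos: [0.5924, -0.1525, 0.2513]
orientation: [-3.095, -0.537, 0.004]
contact_force: [0.1, 0.2, -0.5]
grip_width: 0.0857
gripper_force: 0.0
```

>>> apply_moves --pt "0 0 0 0 0 -0.115" --pt "0 0 0 0 0 -0.23" --pt "0 0 0 0 0 -0.345" --pt "0 0 0 0 0 -0.445" --pt "0 0 0 0 0 -0.445"

```text
clock: 34.67
tcp_pos: [0.5919, -0.151, 0.2516]
orientation: [-2.728, -1.555, 0.003]
contact_force: [1.2, -0.4, -1.0]
grip_width: 0.0854
gripper_force: 0.0
```

```bash
python3 -c "
from h import *
st();print(go([.5937,-.1514,.197],59.5))"
```

```text
34.67 p [ 0.5919 -0.151   0.2516] yaw 59.36 tilt [-0.002  0.   ] F [ 1.2 -0.4 -1. ] M [-0.019  0.019  0.052] g [0.0854 0.    ] j7 -0.12
(array([0.0024, 0.0076, 0.2183]), array([-0.0014,  0.0006, -0.0015]))
```

>>> apply_moves --pt "0.002 0.007 0.1 0 0 0" --pt "0.002 0.007 0.215 0 0 0" --pt "0.002 0.007 0.215 0 0 0"

```text
clock: 35.05
tcp_pos: [0.5924, -0.1507, 0.1963]
orientation: [-2.727, -1.553, 0.009]
contact_force: [0.0, -0.2, 0.2]
grip_width: 0.0856
gripper_force: 0.0
```

>>> apply_moves --pt "0 0 0 0 0 0" --pt "0 0 0 0 0 0" --pt "0 0 0 0 0 0" --pt "0 0 0 0 0 0" --pt "0 0 0 0 0 0" --claw 0

```text
clock: 35.67
tcp_pos: [0.5941, -0.1511, 0.1993]
orientation: [-2.727, -1.558, 0.001]
contact_force: [-2.4, 1.6, 5.8]
grip_width: 0.0118
gripper_force: 25.8
```

>>> apply_moves --pt "0 0 0.002 0 0 0.1" --pt "0 0 0.004 0 0 0.2" --pt "0 0 0.006 0 0 0.3" --pt "0 0 0.008 0 0 0.42" --pt "0 0 0.008 0 0 0.42"

```text
clock: 36.3
tcp_pos: [0.594, -0.1511, 0.1973]
orientation: [-3.086, -0.587, 0.003]
contact_force: [-2.4, 1.6, 6.3]
grip_width: 0.0115
gripper_force: 26.1
```

```bash
python3 -c "
from h import *
st();avg(2)"
```

```text
36.3 p [ 0.594  -0.1511  0.1973] yaw 21.55 tilt [-0.002 -0.   ] F [-2.4  1.6  6.3] M [ 0.327  0.707 -0.06 ] g [1.15000e-02 2.60985e+01] j7 -0.65
z 0.19726 F [-3.3  1.1  5.9] Mz -0.026
z 0.19726 F [-2.9  0.8  5.7] Mz -0.114
```

>>> apply_moves --pt "0 0 0.001 0 0 0.06" --pt "0 0 0.001 0 0 0.06"

```text
clock: 36.65
tcp_pos: [0.594, -0.1511, 0.197]
orientation: [-3.11, -0.443, 0.002]
contact_force: [-3.1, -0.3, 4.9]
grip_width: 0.0113
gripper_force: 26.0
```

```bash
python3 -c "
from h import *
st();avg(1)"
```

```text
36.65 p [ 0.594  -0.1511  0.197 ] yaw 16.22 tilt [-0.001  0.   ] F [-3.1 -0.3  4.9] M [ 0.361  0.632 -0.029] g [1.13000e-02 2.60203e+01] j7 -0.73
z 0.19700 F [-2.7  1.8  6.2] Mz 0.012
```

>>> apply_moves --pt "0 0 0.001 0 0 0.04" --pt "0 0 0.001 0 0 0.04"

```text
clock: 36.95
tcp_pos: [0.594, -0.1511, 0.1968]
orientation: [-3.122, -0.346, 0.002]
contact_force: [-3.3, 2.6, 6.2]
grip_width: 0.0115
gripper_force: 26.0
```

```bash
python3 -c "
from h import *
st();avg(1)"
```

```text
36.95 p [ 0.594  -0.1511  0.1968] yaw 12.65 tilt [-0.001  0.   ] F [-3.3  2.6  6.2] M [0.344 0.707 0.004] g [1.15000e-02 2.60088e+01] j7 -0.78
z 0.19678 F [-3.2  2.4  6.1] Mz 0.001
```

>>> apply_moves --pt "0 0 0.001 0 0 0.035" --pt "0 0 0.001 0 0 0.035"

```text
clock: 37.25
tcp_pos: [0.5941, -0.1511, 0.1967]
orientation: [-3.131, -0.263, 0.002]
contact_force: [-3.8, 1.7, 7.3]
grip_width: 0.0113
gripper_force: 28.3
```

```bash
python3 -c "
from h import *
st();avg(1)"
```

```text
37.25 p [ 0.5941 -0.1511  0.1967] yaw 9.59 tilt [-0.002 -0.   ] F [-3.8  1.7  7.3] M [0.362 0.856 0.603] g [1.13000e-02 2.83084e+01] j7 -0.82
z 0.19672 F [-4.1  1.3  7.3] Mz 0.621
```

>>> apply_moves --pt "0 0 0 0 0 -0.03" --pt "0 0 0 0 0 -0.03" --pt "0 0 -0.12 0 0 -0.03" --pt "0 0 -0.24 0 0 -0.03" --pt "0 0 -0.24 0 0 -0.03" --claw 1

```text
clock: 37.92
tcp_pos: [0.5955, -0.152, 0.2582]
orientation: [3.123, 0.333, 0.005]
contact_force: [0.2, 0.4, -0.8]
grip_width: 0.0854
gripper_force: 0.0
```

```bash
python3 -c "
from h import *
st();print(go([.4762,-.1294,.255],-39.2))"
```

```text
37.92 p [ 0.5955 -0.152   0.2582] yaw 12.16 tilt [ 0.003 -0.001] F [ 0.2  0.4 -0.8] M [-0.026  0.045  0.027] g [0.0854 0.    ] j7 -0.83
(array([-0.4475, -0.1889,  0.0113]), array([ 2.000e-04, -2.200e-03,  5.707e-01]))
```

>>> apply_moves --pt "-0.1 -0.04 0 0 0 0.115" --pt "-0.2 -0.08 0 0 0 0.23" --pt "-0.3 -0.12 0 0 0 0.345" --pt "-0.447 -0.188 0.01 0 0 0.46" --pt "-0.447 -0.188 0.01 0 0 0.57"

```text
clock: 38.55
tcp_pos: [0.4719, -0.1277, 0.2522]
orientation: [-2.956, 1.06, 0.007]
contact_force: [0.4, -0.2, 0.3]
grip_width: 0.0856
gripper_force: 0.0
```

```bash
python3 -c "
from h import *
r.grab_frame('side');st();print(go([.4762,-.1294,.1965],-39.2))"
```

```text
38.6 p [ 0.4736 -0.1276  0.2526] yaw -39.75 tilt [-0.003  0.001] F [-0.4  0.5  0.1] M [ 0.08  -0.06   0.012] g [0.0853 0.    ] j7 -1.67
(array([ 0.0132, -0.0013,  0.2243]), array([ 0.0004,  0.0019, -0.0061]))
```

>>> apply_moves --pt "0.013 -0.001 0.1 0 0.002 -0.006" --pt "0.013 -0.001 0.222 0 0.002 -0.006" --pt "0.013 -0.001 0.222 0 0.002 -0.006"

```text
clock: 38.98
tcp_pos: [0.4762, -0.1306, 0.1964]
orientation: [2.963, -1.034, -0.003]
contact_force: [0.1, 0.2, 0.3]
grip_width: 0.0855
gripper_force: 0.0
```

>>> apply_moves --pt "0 0 0 0 0 0" --pt "0 0 0 0 0 0" --pt "0 0 0 0 0 0" --pt "0 0 0 0 0 0" --pt "0 0 0 0 0 0" --claw 0

```text
clock: 39.6
tcp_pos: [0.4778, -0.131, 0.1985]
orientation: [2.964, -1.036, 0.004]
contact_force: [-0.8, 0.6, 3.3]
grip_width: 0.0114
gripper_force: 26.1
```

>>> apply_moves --pt "0 0 0.002 0 0 0.1" --pt "0 0 0.004 0 0 0.2" --pt "0 0 0.006 0 0 0.3" --pt "0 0 0.007 0 0 0.37" --pt "0 0 0.007 0 0 0.37"

```text
clock: 40.22
tcp_pos: [0.4767, -0.1318, 0.1966]
orientation: [2.539, -1.844, 0.003]
contact_force: [-3.8, -2.0, 6.5]
grip_width: 0.0114
gripper_force: 26.6
```

```bash
python3 -c "
from h import *
st();avg(1)"
```

```text
40.23 p [ 0.4767 -0.1318  0.1966] yaw -71.97 tilt [-0.    -0.004] F [-3.8 -2.   6.5] M [-0.338  0.937 -0.058] g [1.14000e-02 2.65654e+01] j7 -2.01
z 0.19661 F [-3.6 -1.5  5.5] Mz -0.038
```

>>> apply_moves --pt "0 0 0.001 0 0 0.03" --pt "0 0 0.001 0 0 0.03"

```text
clock: 40.52
tcp_pos: [0.4766, -0.1318, 0.1964]
orientation: [2.496, -1.903, 0.003]
contact_force: [-5.1, -1.4, 6.7]
grip_width: 0.0112
gripper_force: 26.6
```

```bash
python3 -c "
from h import *
st();avg(1)"
```

```text
40.52 p [ 0.4766 -0.1318  0.1964] yaw -74.63 tilt [-0.    -0.003] F [-5.1 -1.4  6.7] M [-0.328  1.044 -0.022] g [1.12000e-02 2.65934e+01] j7 -2.05
z 0.19643 F [-4.7 -1.6  6.6] Mz -0.056
```

>>> apply_moves --pt "0 0 0.001 0 0 0.025" --pt "0 0 0.001 0 0 0.025"

```text
clock: 40.83
tcp_pos: [0.4765, -0.1319, 0.1963]
orientation: [2.459, -1.951, 0.002]
contact_force: [-4.7, -2.2, 7.8]
grip_width: 0.0115
gripper_force: 26.8
```

```bash
python3 -c "
from h import *
st();avg(1)"
```

```text
40.83 p [ 0.4765 -0.1319  0.1963] yaw -76.87 tilt [-0.    -0.003] F [-4.7 -2.2  7.8] M [-0.301  1.228 -0.044] g [1.15000e-02 2.67656e+01] j7 -2.08
z 0.19627 F [-5.  -1.7  8.4] Mz -0.071
```

>>> apply_moves --pt "0 0 0.001 0 0 0.02" --pt "0 0 0.001 0 0 0.02"

```text
clock: 41.12
tcp_pos: [0.4765, -0.1319, 0.1961]
orientation: [2.428, -1.99, 0.002]
contact_force: [-4.8, -2.7, 9.4]
grip_width: 0.0115
gripper_force: 27.0
```

```bash
python3 -c "
from h import *
st();avg(1)"
```

```text
41.12 p [ 0.4765 -0.1319  0.1961] yaw -78.68 tilt [-0.    -0.003] F [-4.8 -2.7  9.4] M [-0.25   1.299 -0.05 ] g [1.15000e-02 2.69664e+01] j7 -2.1
z 0.19612 F [-6.6 -1.6  9.4] Mz -0.055
```

>>> apply_moves --pt "0 0 0 0 0 0.025" --pt "0 0 0 0 0 0.025"

```text
clock: 41.42
tcp_pos: [0.4764, -0.1319, 0.196]
orientation: [2.388, -2.037, 0.002]
contact_force: [-5.4, -1.8, 8.2]
grip_width: 0.0113
gripper_force: 26.9
```

```bash
python3 -c "
from h import *
st();avg(1)"
```

```text
41.42 p [ 0.4764 -0.1319  0.196 ] yaw -80.93 tilt [-0.001 -0.003] F [-5.4 -1.8  8.2] M [-0.33   1.335 -0.06 ] g [1.13000e-02 2.68629e+01] j7 -2.13
z 0.19602 F [-6.2 -1.3  8.8] Mz -0.061
```

>>> apply_moves --pt "0 0 0.001 0 0 0.03" --pt "0 0 0.001 0 0 0.03"

```text
clock: 41.72
tcp_pos: [0.4763, -0.132, 0.1958]
orientation: [2.339, -2.093, 0.002]
contact_force: [-5.3, -1.2, 9.7]
grip_width: 0.0114
gripper_force: 27.0
```

```bash
python3 -c "
from h import *
st();avg(1)"
```

```text
41.73 p [ 0.4763 -0.132   0.1958] yaw -83.64 tilt [-0.001 -0.003] F [-5.3 -1.2  9.7] M [-0.267  1.488 -0.048] g [1.14000e-02 2.70348e+01] j7 -2.17
z 0.19584 F [-6.5 -2.   9.8] Mz -0.019
```

>>> apply_moves --pt "0 0 0.001 0 0 0.03" --pt "0 0 0.001 0 0 0.03"

```text
clock: 42.02
tcp_pos: [0.4762, -0.132, 0.1957]
orientation: [2.29, -2.146, 0.002]
contact_force: [-7.2, -0.7, 11.0]
grip_width: 0.0111
gripper_force: 27.7
```

```bash
python3 -c "
from h import *
st();avg(1)"
```

```text
42.02 p [ 0.4762 -0.132   0.1957] yaw -86.27 tilt [-0.001 -0.003] F [-7.2 -0.7 11. ] M [-0.339  1.722  0.45 ] g [1.11000e-02 2.77115e+01] j7 -2.21
z 0.19571 F [-6.3 -1.  11.5] Mz 0.440
```

>>> apply_moves --pt "0 0 0 0 0 0" --pt "0 0 0 0 0 0" --pt "0 0 -0.12 0 0 0" --pt "0 0 -0.24 0 0 0" --pt "0 0 -0.24 0 0 -0.1" --claw 1

```text
clock: 42.7
tcp_pos: [0.4789, -0.1311, 0.2569]
orientation: [-2.458, 1.956, -0.009]
contact_force: [-0.3, 0.3, 0.2]
grip_width: 0.0857
gripper_force: 0.0
```

>>> apply_moves --pt "0 0 0 0 0 -0.115" --pt "0 0 0 0 0 -0.23" --pt "0 0 0 0 0 -0.345" --pt "0 0 0 0 0 -0.46" --pt "0 0 0 0 0 -0.575"

```text
clock: 43.32
tcp_pos: [0.4777, -0.1304, 0.2552]
orientation: [3.065, -0.683, 0.003]
contact_force: [-0.7, -0.6, 0.4]
grip_width: 0.0856
gripper_force: 0.0
```

>>> apply_moves --pt "0 0 0 0 0 -0.115" --pt "0 0 0 0 0 -0.23" --pt "0 0 0 0 0 -0.345" --pt "0 0 0 0 0 -0.46" --pt "0 0 0 0 0 -0.575"

```text
clock: 43.95
tcp_pos: [0.4776, -0.1305, 0.2551]
orientation: [3.055, 0.722, 0.002]
contact_force: [-0.2, 0.2, 0.1]
grip_width: 0.0856
gripper_force: 0.0
```

```bash
python3 -c "
from h import *
st();print(go([.6158,-.0332,.255],98.7))"
```

```text
43.95 p [ 0.4776 -0.1305  0.2551] yaw 26.61 tilt [ 0.001 -0.002] F [-0.2  0.2  0.1] M [-0.008  0.026 -0.047] g [0.0856 0.    ] j7 -0.76
(array([ 6.685e-01, -1.004e-01,  5.000e-04]), array([ 1.50e-03,  8.00e-04, -8.01e-01]))
```

>>> apply_moves --pt "0.13 -0.02 0 0 0 -0.11" --pt "0.27 -0.04 0 0 0 -0.22" --pt "0.4 -0.06 0 0 0 -0.33" --pt "0.54 -0.08 0 0 0 -0.44" --pt "0.668 -0.1 0 0 0 -0.55"

```text
clock: 44.58
tcp_pos: [0.6173, -0.0332, 0.2548]
orientation: [2.472, 1.935, -0.001]
contact_force: [0.1, -0.8, -0.0]
grip_width: 0.0853
gripper_force: 0.0
```

>>> apply_moves --pt "0 0 0 0 0 -0.11" --pt "0 0 0 0 0 -0.2" --pt "0 0 0 0 0 -0.252" --pt "0 0 0 0 0 -0.252"

```text
clock: 45.08
tcp_pos: [0.6162, -0.0343, 0.2549]
orientation: [2.051, 2.376, -0.001]
contact_force: [0.3, 0.6, -0.3]
grip_width: 0.0854
gripper_force: 0.0
```

```bash
python3 -c "
from h import *
st();print(go([.6158,-.0332,.1965],98.7))"
```

```text
45.08 p [ 0.6162 -0.0343  0.2549] yaw 98.4 tilt [ 0.001 -0.002] F [ 0.3  0.6 -0.3] M [0.015 0.017 0.053] g [0.0854 0.    ] j7 0.31
(array([ 0.0051, -0.0013,  0.2337]), array([ 0.0005,  0.0014, -0.0034]))
```

>>> apply_moves --pt "0.005 -0.001 0.1 0 0 -0.003" --pt "0.005 -0.001 0.23 0 0 -0.003" --pt "0.005 -0.001 0.23 0 0 -0.003"

```text
clock: 45.45
tcp_pos: [0.6142, -0.0329, 0.1954]
orientation: [-2.047, -2.382, 0.007]
contact_force: [0.5, 0.0, -0.7]
grip_width: 0.0855
gripper_force: 0.0
```

>>> apply_moves --pt "0 0 0 0 0 0" --pt "0 0 0 0 0 0" --pt "0 0 0 0 0 0" --pt "0 0 0 0 0 0" --pt "0 0 0 0 0 0" --claw 0

```text
clock: 46.08
tcp_pos: [0.6159, -0.0334, 0.1982]
orientation: [2.045, 2.382, -0.001]
contact_force: [-1.7, -0.1, 4.5]
grip_width: 0.0121
gripper_force: 25.9
```

>>> apply_moves --pt "0 0 0.002 0 0 0.1" --pt "0 0 0.004 0 0 0.2" --pt "0 0 0.006 0 0 0.3" --pt "0 0 0.007 0 0 0.34" --pt "0 0 0.007 0 0 0.34"

```text
clock: 46.7
tcp_pos: [0.6155, -0.0335, 0.1965]
orientation: [2.602, 1.757, -0.001]
contact_force: [-4.0, -0.2, 6.9]
grip_width: 0.0114
gripper_force: 26.4
```

```bash
python3 -c "
from h import *
st();avg(1)"
```

```text
46.7 p [ 0.6155 -0.0335  0.1965] yaw 68.06 tilt [ 0.001 -0.002] F [-4.  -0.2  6.9] M [ 0.055  0.979 -0.114] g [1.14000e-02 2.63891e+01] j7 -0.12
z 0.19654 F [-4.1 -0.3  7.4] Mz -0.017
```

>>> apply_moves --pt "0 0 0.001 0 0 0.03" --pt "0 0 0.001 0 0 0.03"

```text
clock: 47.0
tcp_pos: [0.6155, -0.0335, 0.1964]
orientation: [2.643, 1.695, -0.001]
contact_force: [-4.1, 0.3, 8.2]
grip_width: 0.0113
gripper_force: 26.5
```

```bash
python3 -c "
from h import *
st();avg(1)"
```

```text
47.0 p [ 0.6155 -0.0335  0.1964] yaw 65.36 tilt [ 0.001 -0.002] F [-4.1  0.3  8.2] M [0.097 1.126 0.032] g [1.13000e-02 2.64892e+01] j7 -0.17
z 0.19636 F [-4.8  0.7  7.9] Mz -0.077
```

>>> apply_moves --pt "0 0 0.001 0 0 0.03" --pt "0 0 0.001 0 0 0.03"

```text
clock: 47.3
tcp_pos: [0.6155, -0.0335, 0.1962]
orientation: [2.682, 1.633, -0.001]
contact_force: [-4.4, 0.6, 9.9]
grip_width: 0.0113
gripper_force: 26.6
```

```bash
python3 -c "
from h import *
st();avg(1)"
```

```text
47.3 p [ 0.6155 -0.0335  0.1962] yaw 62.67 tilt [ 0.001 -0.002] F [-4.4  0.6  9.9] M [ 0.098  1.133 -0.061] g [1.13000e-02 2.66104e+01] j7 -0.21
z 0.19624 F [-5.3  0.4  9.6] Mz -0.053
```

>>> apply_moves --pt "0 0 0.001 0 0 0.03" --pt "0 0 0.001 0 0 0.03"

```text
clock: 47.6
tcp_pos: [0.6155, -0.0334, 0.1961]
orientation: [2.719, 1.57, -0.001]
contact_force: [-6.1, -0.4, 9.6]
grip_width: 0.0116
gripper_force: 26.8
```

```bash
python3 -c "
from h import *
st();avg(1)"
```

```text
47.6 p [ 0.6155 -0.0334  0.1961] yaw 60.02 tilt [ 0.    -0.002] F [-6.1 -0.4  9.6] M [0.11  1.257 0.239] g [1.16000e-02 2.67887e+01] j7 -0.25
z 0.19612 F [-5.9  0.5 10. ] Mz 0.216
```

>>> apply_moves --pt "0 0 0 0 0 0" --pt "0 0 0 0 0 0" --pt "0 0 -0.12 0 0 0" --pt "0 0 -0.24 0 0 0" --pt "0 0 -0.4 0 0 0" --claw 1

```text
clock: 48.28
tcp_pos: [0.6153, -0.0329, 0.2952]
orientation: [2.719, 1.57, -0.003]
contact_force: [0.6, 0.7, 0.5]
grip_width: 0.0855
gripper_force: 0.0
```

>>> apply_moves --pt "0.3 0 -0.2 0 0 0" --pt "0.3 0 -0.2 0 0 0" --pt "0.3 0 -0.2 0 0 0" --pt "0.3 0 -0.2 0 0 0"

```text
clock: 48.78
tcp_pos: [0.6524, 0.0305, 0.3441]
orientation: [2.719, 1.568, -0.003]
contact_force: [0.4, -0.7, -0.5]
grip_width: 0.0858
gripper_force: 0.0
```

Run:
```python
from h import *
st()
P=[r.grab_frame(n)["pixels"] for n in("side","wrist")]
c=cv2.resize(P[0][130:270,190:360],(400,330),interpolation=cv2.INTER_CUBIC);w=cv2.resize(P[1],(400,330))
cv2.imwrite("pics/end.png",cv2.cvtColor(np.hstack([c,w]),cv2.COLOR_RGB2BGR))
```

```text
48.77 p [0.6524 0.0305 0.3441] yaw 59.92 tilt [-0.    -0.003] F [ 0.4 -0.7 -0.5] M [-0.014  0.055  0.027] g [0.0858 0.    ] j7 -0.41
```

View pics/end.png

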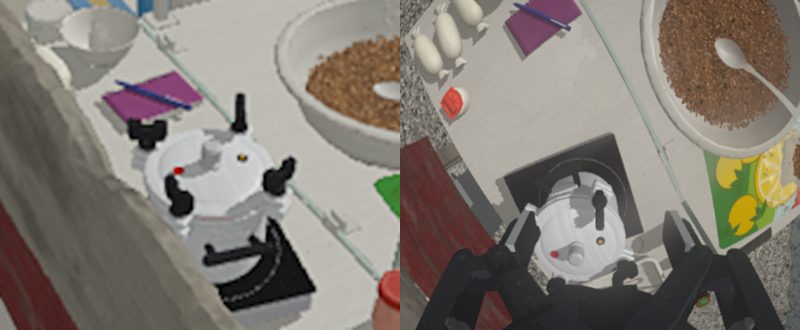

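The lid is seated level with all four nuts down (pot at about (215,190) in the left half), the gripper is clear of everything, and the things round the pot are where they were.

```bash
python3 -c "
from bench import r
print(r.hand_in())"
```

```text
the job is handed in; nothing more can be done
None
```

I turned all four nuts to their hard stops in cross order (first round c, a, b, d; second round b, d, c, a), let go and handed the job in at about 49 s. The hand-in gave no verdict; on nut d the moment reached about 0.6 N m, right at the stud's slip limit, and I did not check that stud for slip.

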